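# Pair the scenery tubs and brush with their caddies

## Task

Put the two scenery sets away by colour: slide each closed tub along the table, without lifting or tipping it, fully home against the end stop of a bay in the caddy of its own colour (either bay of that caddy will do). Stand the blue brush in the blue caddy's brush cup, bristles up. Leave the other things on the table where they are.

Things in the scene. Friction and masses are not known exactly. Their poses are not given: they have to be found in the camera images.
- tub_blue: closed round tub, white with a blue lid and a blue band, 110 mm diameter, 74 mm high, 0.35 to 0.7 kg, too wide to grip; origin at the centre of its underside, z up
- tub_yellow: closed round tub, white with a yellow lid and a yellow band, 110 mm diameter, 74 mm high, 0.35 to 0.7 kg, too wide to grip; origin at the centre of its underside, z up
- caddy_blue: blue caddy fixed to the table, its y across the table: two open bays back to back along y, end stop of both a blue wall 8 mm thick at y = 0; plywood side walls at x = +-65 mm, 6 thick, 45 high, inner width 124, to y = +-86, then flared mouths to y = +-107. Square blue cup on its -x (robot's) side. Origin on the table under the middle of the blue wall.
- caddy_blue_bay_a (a point): point on the table in the bay on the -y side of the blue caddy, where the tub's centre lies when the tub is fully home against the cross wall (tub goes in along caddy +y)
- caddy_blue_bay_b (a point): the same in the bay on the +y side of the blue caddy (tub goes in along caddy -y)
- caddy_blue_cup (a point): centre of the inner floor (6 mm above the table) of the blue brush cup, which stands against the outside of the caddy's -x wall, 95 mm from the caddy's origin: square, 54 mm outside, 42 mm inside, rim 85 mm above the table. The cup is empty.
- caddy_yellow: yellow caddy fixed to the table, its y across the table: two open bays back to back along y, end stop of both a yellow wall 8 mm thick at y = 0; plywood side walls at x = +-65 mm, 6 thick, 45 high, inner width 124, to y = +-86, then flared mouths to y = +-107. Square yellow cup on its -x (robot's) side. Origin on the table under the middle of the yellow wall.
- caddy_yellow_bay_a (a point): point on the table in the bay on the -y side of the yellow caddy, where the tub's centre lies when the tub is fully home against the cross wall (tub goes in along caddy +y)
- caddy_yellow_bay_b (a point): the same in the bay on the +y side of the yellow caddy (tub goes in along caddy -y)
- caddy_yellow_cup (a point): centre of the inner floor (6 mm above the table) of the yellow brush cup, which stands against the outside of the caddy's -x wall, 95 mm from the caddy's origin: square, 54 mm outside, 42 mm inside, rim 85 mm above the table. A yellow brush already stands in this cup, fixed, its top 186 mm above the table.
- brush: glue brush lying on the table, 180 mm long, 45 g: blue square handle 14 x 14 mm from x = -90 to +30 mm, steel ferrule to +60, dark bristles to +90, both 16 mm wide in y; origin on its axis at mid-length, 7 mm above the table at the start; x points to the bristles; balance point near x = -15 mm
- brush_butt (a point): centre of the butt (handle) end of the brush, 90 mm from its origin towards -x
- house: bystander: grey model house with red roof, 64 x 58 mm, 64 mm high; origin under its centre
- jar: bystander: glass jar with red cap, 60 mm diameter, 62 mm high; origin under its centre
- tin: bystander: steel and green tin, 62 mm diameter, 60 mm high; origin under its centre
- tape: bystander: orange roll of tape lying flat, 66 mm diameter, 28 mm high; origin under its centre
- knife: bystander: grey retracted craft knife lying flat, 170 x 26 x 16 mm along its x; origin under its middle
- glue: bystander: white glue bottle with blue cap, 66 mm diameter, 190 mm high; origin under its centre
- dish: bystander: white open dish, 110 x 85 mm, 35 mm high; origin under its centre

How it is judged:
At the end, for the whole second after the job is handed in: Each tub stands on the table in a bay of its own colour's caddy, centre within 12 mm of the home point; the brush stands in the blue cup, bristles up, within 0.65 rad of vertical, its butt below 30 mm height and within 32 mm of the cup's centre; all at rest ((horizontal distance between tub_blue and caddy_blue_bay_a below 0.012 m or horizontal distance between tub_blue and caddy_blue_bay_b below 0.012 m) and angle between each of tub_blue, tub_yellow's own z axis and vertical below 0.1 rad and height (world z) of each of tub_blue, tub_yellow below 0.008 m and linear speed of each of tub_blue, tub_yellow below 0.02 m/s and (horizontal distance between tub_yellow and caddy_yellow_bay_a below 0.012 m or horizontal distance between tub_yellow and caddy_yellow_bay_b below 0.012 m) and angle between brush's own x axis and vertical below 0.65 rad and horizontal distance between brush_butt and caddy_blue_cup below 0.032 m and height (world z) of brush_butt below 0.03 m and linear speed of brush below 0.03 m/s); the robot touches nothing.
It fails at once if the blue tub is lifted off the table (by more than 20 mm) or tipped (by more than 0.35 rad) (height (world z) of tub_blue above 0.02 m or angle between tub_blue's own z axis and vertical above 0.35 rad).
It fails at once if the yellow tub is lifted off the table (by more than 20 mm) or tipped (by more than 0.35 rad) (height (world z) of tub_yellow above 0.02 m or angle between tub_yellow's own z axis and vertical above 0.35 rad).
It fails at once if the house or the tape is moved by more than 30 mm or tipped over (distance of any of house, tape from where it was at the start of the episode above 0.03 m or angle between any of house, tape's own z axis and vertical above 0.5 rad).
It fails at once if the jar or the tin is moved by more than 30 mm or tipped over (distance of any of jar, tin from where it was at the start of the episode above 0.03 m or angle between any of jar, tin's own z axis and vertical above 0.5 rad).
It fails at once if the knife, the glue bottle or the dish is moved by more than 30 mm or tipped over (distance of any of knife, glue, dish from where it was at the start of the episode above 0.03 m or angle between any of knife, glue, dish's own z axis and vertical above 0.5 rad).
It also fails if it takes over 69 s, if anything falls off the work surface, if the arm or the gripper's body presses on something with over 40 N, if the wrist force passes 120 N, or if a joint passes its speed limit or range.

## Robot

A 7-joint arm with a two-finger parallel gripper is mounted at the origin on the work surface. World frame = base frame: x ahead of the robot, y to its left, z up, the work surface at z = 0. Lengths are in m, angles in rad, forces in N, time in s.
With the tool pointing down it reaches from about 0.425 to 0.8 m from the base axis. Payload 8.3 kg.
Tool frame: the origin (TCP) lies between the finger pads; the fingertips stand 19 mm ahead of it and the grasp point (between the pads) is the TCP; y points along the fingers, z is the direction in which the jaws open and shut, and the axes are right-handed (so a half turn about y gives the same grasp; the last joint's range is limited). The gripper opens to 85 mm and grips with 20 to 120 N. Pads are 22 mm wide; open, the fingers measure 114 mm over their backs; the gripper's body (76 mm by 85 mm) begins 54 mm behind the grasp point. The pads swing forward as they close: fully open they stand 13 mm farther back than shut.
Start: joints at [-1.3, 0.383, 0.016, 1.37, -0.006, 1.388, -0.046], TCP at [0.205, 0.591, 0.25] pointing down, gripper open.
Joint ranges: [-2.95, 2.95], [-0.25, 2.06], [-1.52, 1.56], [0.18, 2.33], [-1.44, 4.58], [0.02, 2.06], [-3.01, 3.01]. Speed limits (rad/s): [2.39, 2.39, 3.01, 3.01, 3.14, 3.14, 3.14].

## Interface

Orientations are given as [roll, pitch, yaw] about the fixed x, y, z axes, in that order (R = Rz(yaw) Ry(pitch) Rx(roll)).
In Python, from station import manip, eyes gives the robot as it stands.
- The arm moves only by the tool servo_tool, never from a script. Its argument "motion" is a list of rows, each an object with "hand": the finger opening in m, from 0 to 0.0854; "translation": the shift along the tool's x, y, z in m, a list of three; "turn": the turn, a rotation vector about the tool's x, y, z in rad, a list of three. A call has 1 to 10 rows; each row shifts and turns the commanded pose from where the row before left it, along the tool's axes as they then stand; what a row does not reach is not made up. A row lasts 1/10 s, in which the tool goes at most 50 mm and 8.59 degrees, less where a joint would pass 70% of its speed; a pose out of reach is approached as far as the arm can. A call with a gripper value outside its range is refused whole. The fingers move at their own pace and stop on an object; the grip force is fixed at half the most. Time passes only in rows, so rows that do not move let the fingers close. It gives the time, the measured TCP pose, the force and the opening at its end, in the units of the state.
- manip.get_obs(): the state, without advancing time (a new reading comes with each control period).
- eyes.read_camera(name): name is "scene" or "side" or "wrist"; returns a dict with "frame" (480x640x3 uint8, red, green, blue), "fx", "fy", "cx", "cy" (pixels), "k1" (the pictures are not rectified: a ray, as slopes to the right and down, at radius r is drawn at 1 + k1 r^2 times it, then the intrinsics apply), "rvec" (rotation vector, rad) and "tvec" (3), from world to camera coordinates, as OpenCV has them. Camera axes: x right, y down, z forward; pixel columns grow to the right and rows downward; lengths in m; the calibration is good to about 2 mm. A picture is of the moment at which its call begins. There is no depth.
- manip.hand_in(): hands the job in, once; it reports no verdict.
The state is a dict: "time": time; "q": joint angles; "qvel": joint speeds; "joint_torque": joint torques, N m; "tcp_pos": TCP position; "ee_rot": TCP orientation; "force": force on the tool from outside, world axes, zero at the start; "ft_torque": the same for the moment, N m; "finger_gap": finger opening in m.
Only numpy, scipy, OpenCV 4.12 (cv2) and the standard library are available. Lean on these libraries where they do the work, as an engineer would, in place of code of your own. Each camera call takes 0.05 s, during which the arm holds its last target. There are 200 camera calls.

## Working session

There is one attempt and no reset: what is moved stays moved. The work goes in short steps, Python scripts to look and compute and a tool call to move; the robot and the scene stay as the last step left them, time stands still between calls to the robot, and variables do not carry over. Pictures are saved under pics/ and viewed, about 8 in all and at most 12, crops included, and the job is handed in when it is done.

Besides the shell and the picture viewer there is one more tool, called after "Emit:" by a JSON object that holds its "fn" and its "kwargs". servo_tool: Moves the arm, as the interface text tells. Its arguments: {"type":"object","properties":{"motion":{"type":"array"}},"required":["motion"]}

```bash
ls; mkdir -p pics
cat > h.py <<'E'
import numpy as np, cv2
from station import manip, eyes
def snap(n,f):
    c=eyes.read_camera(n); cv2.imwrite('pics/'+f,c['frame'][:,:,::-1]); np.save('pics/'+f+'.npy',c,allow_pickle=True); return c
def load(f): return np.load('pics/'+f+'.npy',allow_pickle=True).item()
def ray(c,uv):
    K=np.array([[c['fx'],0,c['cx']],[0,c['fy'],c['cy']],[0,0,1.]])
    p=cv2.undistortPoints(np.array(uv,float).reshape(-1,1,2),K,np.array([c['k1'],0,0,0,0.]))[:,0]
    R=cv2.Rodrigues(np.array(c['rvec'],float))[0]; t=np.array(c['tvec'],float).ravel()
    return -R.T@t, np.c_[p,np.ones(len(p))]@R
def toz(c,uv,z):
    o,d=ray(c,uv); return o+d*((z-o[2])/d[:,2])[:,None]
E
python3 - <<'E'
from h import *
o=manip.get_obs(); print({k:np.round(v,3) for k,v in o.items()})
for n in('scene','side'):
    c=snap(n,n+'0.png'); print(n,c['fx'],c['k1'],np.round(ray(c,[[320,240]])[0],3),np.round(toz(c,[[0,0],[639,0],[0,479],[639,479],[320,240]],0),2))
E
```

```text
pics
{'time': np.float64(0.0), 'q': array([-1.3  ,  0.384,  0.016,  1.371, -0.006,  1.388, -0.047]), 'qvel': array([ 0.001, -0.001, -0.001, -0.   , -0.   , -0.001,  0.002]), 'joint_torque': array([ 1.0000e-03, -6.2761e+01,  8.4500e-01, -3.7182e+01,  1.7000e-02,
        1.4000e-02, -0.0000e+00]), 'tcp_pos': array([0.205, 0.59 , 0.249]), 'ee_rot': array([-1.573, -0.   , -0.334]), 'force': array([ 0.289,  0.656, -0.308]), 'ft_torque': array([-0.001, -0.016,  0.015]), 'finger_gap': np.float64(0.085)}
scene 464.9471341497496 -0.11159341732329596 [1.097 0.682 0.564] [[ -2.5  -40.81   0.  ]
 [-16.09  -4.9    0.  ]
 [  1.25   0.16   0.  ]
 [  0.58   0.7    0.  ]
 [  0.53  -0.05   0.  ]]
side 434.2076195172649 -0.09563303246267371 [ 0.428 -0.6    0.742] [[-0.86  2.31  0.  ]
 [ 2.65  1.39  0.  ]
 [-0.08 -0.35  0.  ]
 [ 0.95 -0.58  0.  ]
 [ 0.56  0.05  0.  ]]
```

View pics/scene0.png

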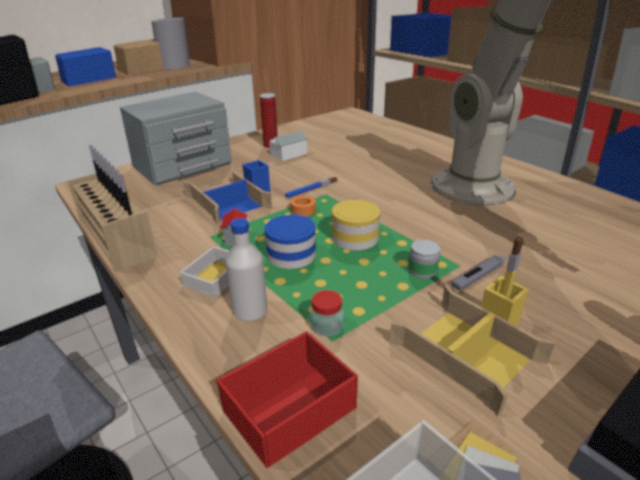

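View pics/side0.png

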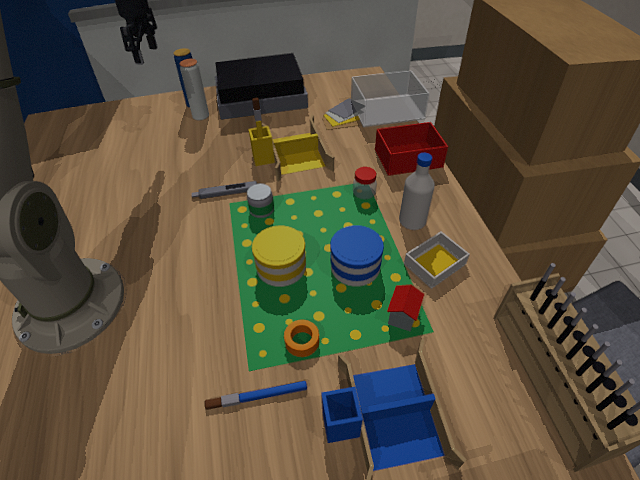

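The scene view shows blue caddy (230,190), brush (312,187), tubs (290,240) and (356,224), and yellow caddy (475,345). The side view shows tubs at (357,255) and (279,253), brush (255,395), blue caddy (400,415), yellow caddy (300,150), and the bystanders between and around them. Next I measure.

Run:
```python
from h import *
c=load('side0.png'); s=load('scene0.png')
def mask(c,lo,hi,box):
    h=cv2.cvtColor(c['frame'],cv2.COLOR_RGB2HSV); m=cv2.inRange(h,lo,hi); z=np.zeros_like(m); x0,y0,x1,y1=box; z[y0:y1,x0:x1]=m[y0:y1,x0:x1]; return z
def big(m): return max(cv2.findContours(m,cv2.RETR_EXTERNAL,cv2.CHAIN_APPROX_NONE)[0],key=cv2.contourArea)
Y=((20,110,60),(34,255,255)); B=((105,130,40),(125,255,255)); R1=((0,150,60),(6,255,255)); O=((6,150,60),(16,255,255))
def circ(n,c,col,box,z):
    k=big(mask(c,*col,box)); P=toz(c,k[:,0],z)[:,:2].astype(np.float32)
    (x,y),r=cv2.minEnclosingCircle(P); print(n,np.round((x,y,r),3),cv2.boundingRect(k))
circ('ytub side',c,Y,(245,222,312,262),.074)
circ('btub side',c,B,(325,222,390,262),.074)
circ('ytub scn',s,Y,(325,195,387,228),.074)
circ('btub scn',s,B,(260,212,320,248),.074)
circ('jarcap',c,R1,(350,160,380,190),.062)
circ('tape',c,O,(280,315,325,345),.028)
circ('gluecap',c,B,(410,148,436,170),.185)
for n,p,z in [('tin top',(259,192),.06),('house base front-left',(388,327),0),('house r',(410,329),0),('ridge',(408,290),.064),('dish',(437,258),.035),('dish left',(404,258),.035),('knife L',(193,195),.01),('knife R',(247,186),.01),('glue base',(414,226),0)]:
    print(n,np.round(toz(c,[p],z)[0],3))
k=big(mask(c,*B,(225,370,312,405)));q=cv2.fitLine(k,cv2.DIST_L2,0,.01,.01).ravel();print('brush handle',cv2.boundingRect(k),np.round(toz(c,[k[k[:,0,0].argmin(),0],k[k[:,0,0].argmax(),0],(206,405)],.007),3))
A=cv2.resize(c['frame'][330:480,300:470],None,fx=3.4,fy=3.4,interpolation=3)[:,:,::-1]
D=cv2.resize(c['frame'][90:200,240:350],None,fx=3.5,fy=3.5,interpolation=3)[:,:,::-1]
im=np.zeros((600,800,3),np.uint8); im[:510,:578]=A; D=D[:,:];im[:385,579:]=0
cv2.imwrite('pics/cadb.png',A); 
E_=cv2.resize(s['frame'][270:420,385:565],None,fx=2.2,fy=2.2,interpolation=3)[:,:,::-1]
im=np.zeros((400,800,3),np.uint8); im[:385,:385]=D; im[:330,390:786]=E_; cv2.imwrite('pics/cady.png',im)
```

```text
ytub side [ 0.45  -0.004  0.065] (245, 226, 60, 36)
btub side [ 0.613 -0.043  0.057] (331, 226, 53, 36)
ytub scn [0.464 0.005 0.064] (332, 199, 49, 27)
btub scn [ 0.621 -0.028  0.06 ] (265, 215, 50, 29)
jarcap [0.698 0.182 0.033] (355, 167, 21, 18)
tape [ 0.468 -0.196  0.035] (284, 320, 35, 25)
gluecap [0.785 0.062 0.024] (417, 153, 15, 14)
tin top [0.439 0.182 0.06 ]
house base front-left [ 0.638 -0.2    0.   ]
house r [ 0.678 -0.214  0.   ]
ridge [ 0.682 -0.166  0.064]
dish [ 0.781 -0.083  0.035]
dish left [ 0.713 -0.067  0.035]
knife L [0.274 0.269 0.01 ]
knife R [0.412 0.27  0.01 ]
glue base [0.783 0.047 0.   ]
brush handle (239, 381, 68, 21) [[ 0.34  -0.274  0.007]
 [ 0.457 -0.289  0.007]
 [ 0.281 -0.282  0.007]]
```

View pics/cadb.png

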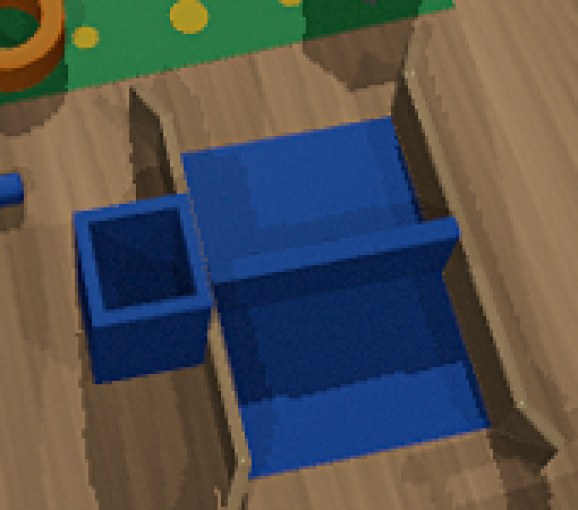

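View pics/cady.png

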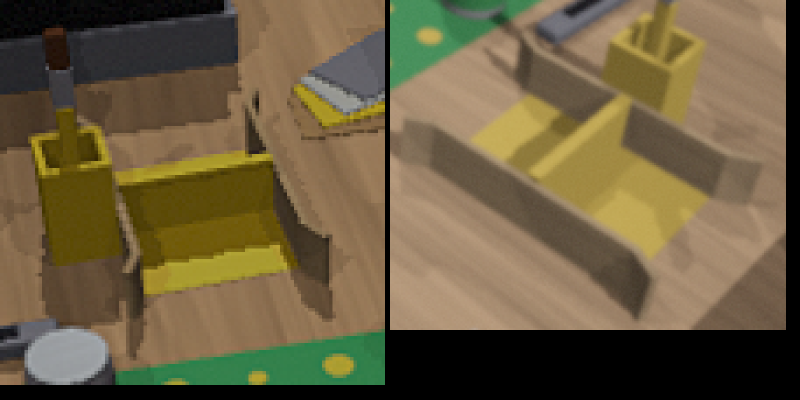

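The caddy crops show the bay floors, wall tops and cup rims clearly. The blue caddy's flare corners in its crop are at (165,120), (407,75), (245,460) and (520,405).

Run:
```python
from h import *
c=load('side0.png'); s=load('scene0.png')
def pr(n,c,P,sc,off,z):
    p=toz(c,np.array(P)/sc+np.array(off),z); print(n,*np.round(p[:,:2],3).tolist(),'mean',np.round(p.mean(0),3))
pr('B cup rim',c,[(75,213),(190,197),(213,300),(92,322)],3.4,(300,330),.085)
pr('B flare corners',c,[(165,120),(407,75),(520,405),(245,460)],3.4,(300,330),.045)
pr('B floor',c,[(183,153),(390,118),(488,428),(245,477)],3.4,(300,330),.002)
pr('B wall top near/far',c,[(210,283),(460,238),(205,265),(455,218)],3.4,(300,330),.045)
pr('Y cup rim',c,[(33,133),(100,128),(112,160),(42,172)],3.5,(240,90),.085)
pr('Y floor near',c,[(143,293),(292,268)],3.5,(240,90),.002)
pr('Y flare near',c,[(128,243),(297,228)],3.5,(240,90),.045)
pr('Y wall top',c,[(120,187),(274,158)],3.5,(240,90),.045)
# scene crop offset 385,270 with x offset 390 in montage
o=lambda P:[(a-390,b) for a,b in P]
pr('Ys flare',s,o([(435,125),(533,43),(722,155),(637,258)]),2.2,(385,270),.045)
pr('Ys floor',s,o([(472,135),(655,258),(707,197)]),2.2,(385,270),.002)
pr('Ys walltop',s,o([(532,175),(628,98)]),2.2,(385,270),.045)
def lid(c,box,n):
    x0,y0,x1,y1=box; h=cv2.cvtColor(c['frame'],cv2.COLOR_RGB2HSV)[y0:y1,x0:x1]
    m=cv2.morphologyEx(cv2.inRange(h,(20,110,120),(34,255,255)),cv2.MORPH_OPEN,np.ones((5,5)))
    k=max(cv2.findContours(m,0,1)[0],key=cv2.contourArea)[:,0]+[x0,y0]
    P=toz(c,k,.074)[:,:2].astype(np.float32); print(n,cv2.boundingRect(k),np.round(cv2.minEnclosingCircle(P)[0],3),P.min(0),P.max(0))
lid(c,(245,222,312,262),'ys'); lid(s,(325,195,387,232),'yc')
```

```text
B cup rim [0.477, -0.335] [0.53, -0.339] [0.528, -0.388] [0.473, -0.385] mean [ 0.502 -0.362  0.085]
B flare corners [0.535, -0.281] [0.664, -0.286] [0.656, -0.455] [0.528, -0.448] mean [ 0.596 -0.367  0.045]
B floor [0.546, -0.282] [0.66, -0.288] [0.651, -0.452] [0.532, -0.446] mean [ 0.597 -0.367  0.002]
B wall top near/far [0.534, -0.367] [0.658, -0.374] [0.535, -0.358] [0.66, -0.364] mean [ 0.597 -0.366  0.045]
Y cup rim [0.443, 0.417] [0.494, 0.411] [0.498, 0.366] [0.445, 0.364] mean [0.47  0.389 0.085]
Y floor near [0.505, 0.308] [0.622, 0.311] mean [0.564 0.31  0.002]
Y flare near [0.499, 0.316] [0.625, 0.304] mean [0.562 0.31  0.045]
Y wall top [0.503, 0.387] [0.627, 0.397] mean [0.565 0.392 0.045]
Ys flare [0.635, 0.317] [0.498, 0.301] [0.498, 0.476] [0.629, 0.49] mean [0.565 0.396 0.045]
Ys floor [0.582, 0.314] [0.58, 0.483] [0.499, 0.476] mean [0.554 0.424 0.002]
Ys walltop [0.621, 0.397] [0.497, 0.393] mean [0.559 0.395 0.045]
ys (252, 226, 53, 36) [ 0.458 -0.002] [ 0.40290818 -0.05317511] [0.51121765 0.05152357]
yc (332, 200, 48, 26) [0.464 0.006] [ 0.40390915 -0.05425305] [0.5232455  0.06706194]
```

The caddies agree to within a few millimetres: blue origin (0.597,-0.366), yaw about -0.045; yellow origin (0.563,0.393), yaw about +0.04. The gap between house and tape is tight, so I look at the house more closely.

Run:
```python
from h import *
c=load('side0.png'); s=load('scene0.png')
im=np.zeros((400,800,3),np.uint8)
im[:400,:400]=cv2.resize(c['frame'][275:335,375:435],(400,400),interpolation=3)[:,:,::-1]
im[:400,400:]=cv2.resize(s['frame'][190:250,210:270],(400,400),interpolation=3)[:,:,::-1]
cv2.imwrite('pics/house.png',im)
h=cv2.cvtColor(c['frame'],cv2.COLOR_RGB2HSV); m=cv2.inRange(h,(105,130,40),(125,255,255)); m[:370]=0;m[410:]=0;m[:,312:]=0;m[:,:225]=0
k=cv2.findNonZero(m); P=toz(c,k[:,0],.010)[:,:2]; vx,vy,x,y=cv2.fitLine(P.astype(np.float32),2,0,.01,.01).ravel(); t=(P-[x,y])@[vx,vy]
print('brush',vx,vy,[x+t.min()*vx,y+t.min()*vy],[x+t.max()*vx,y+t.max()*vy])
```

```text
brush 0.9999726 -0.0074055414 [np.float64(0.33917461892525785), np.float64(-0.2824676469175173)] [np.float64(0.4575082393667817), np.float64(-0.283343995467187)]
```

View pics/house.png

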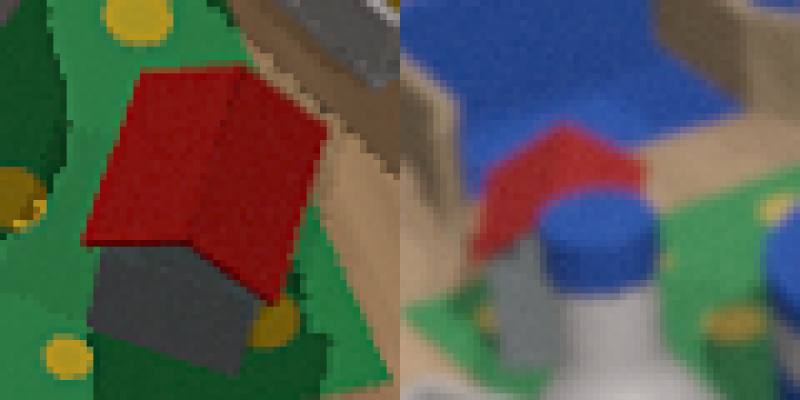

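The crop shows the house's front base corners at (90,325) and (238,375) and its ridge from (190,243) to (245,68). The scene crop is partly hidden by the glue bottle.

Run:
```python
from h import *
c=load('side0.png')
f=lambda P,z:np.round(toz(c,np.array(P)/6.667+[375,275],z),3).tolist()
print('base',f([(90,325),(238,375)],0)); print('ridge',f([(190,243),(245,68)],.064)); print('eaveL',f([(85,243),(140,72)],.042),'eaveR',f([(278,303),(328,125)],.042))
```

```text
base [[0.641, -0.193, 0.0], [0.678, -0.219, 0.0]]
ridge [[0.657, -0.209, 0.064], [0.693, -0.157, 0.064]]
eaveL [[0.636, -0.19, 0.042], [0.67, -0.137, 0.042]] eaveR [[0.682, -0.221, 0.042], [0.718, -0.168, 0.042]]
```

House centre is about (0.675,-0.183), so the tub has to pass at x≈0.567. I write a planning helper that works out tool-axis steps.

```bash
cat > plan.py <<'E'
import json
from h import *
from scipy.spatial.transform import Rotation as Ro
def plan(wps,hand,start=None):
    """wps: (x,y,z,[r,p,y] or yaw of a downward tool, rows); prints rows of tool-axis steps, from the measured pose"""
    o=manip.get_obs(); p=np.array(o['tcp_pos']); R=Ro.from_euler('xyz',o['ee_rot'])
    print('t',round(float(o['time']),2),'tcp',np.round(p,3),np.round(o['ee_rot'],3),'F',np.round(o['force'],1),'gap',round(float(o['finger_gap']),3))
    rows=[]
    for x,y,z,e,n in wps:
        e=[-np.pi/2,0,e] if np.isscalar(e) else e
        p0=p.copy(); R0=R; p1=np.array([x,y,z]); rv=(R0.inv()*Ro.from_euler('xyz',e)).as_rotvec()
        for i in range(1,n+1):
            tr=np.round(R.inv().apply(p0+(p1-p0)*i/n-p),3); tu=np.round((R.inv()*R0*Ro.from_rotvec(rv*i/n)).as_rotvec(),2)
            p=p+R.apply(tr); R=R*Ro.from_rotvec(tu); rows.append((tr+0.).tolist()+(tu+0.).tolist())
    for i,r in enumerate(rows): print(i+1,r)
    print('end',np.round(p,3),np.round(R.as_euler('xyz'),3))
E
python3 - <<'E'
from plan import *
plan([(.40,.36,.25,-.9,8),(.43,.1,.22,-1.6,7),(.43,-.049,.12,-2.09,5)],.07)
E
```

```text
t 0.1 tcp [0.205 0.59  0.249] [-1.573 -0.    -0.334] F [0.5 0.3 0.1] gap 0.085
1 [0.033, 0.0, -0.019, 0.0, 0.07, 0.0]
2 [0.033, 0.0, -0.017, 0.0, 0.07, 0.0]
3 [0.035, 0.0, -0.015, 0.0, 0.07, 0.0]
4 [0.036, 0.0, -0.011, 0.0, 0.07, 0.0]
5 [0.036, 0.0, -0.01, 0.0, 0.07, 0.0]
6 [0.038, 0.0, -0.007, 0.0, 0.07, 0.0]
7 [0.037, 0.0, -0.004, 0.0, 0.08, 0.0]
8 [0.038, 0.0, -0.001, 0.0, 0.07, 0.0]
9 [0.032, 0.004, -0.02, 0.0, 0.1, 0.0]
10 [0.033, 0.005, -0.016, 0.0, 0.1, 0.0]
11 [0.035, 0.004, -0.013, 0.0, 0.1, 0.0]
12 [0.037, 0.004, -0.009, 0.0, 0.1, 0.0]
13 [0.037, 0.004, -0.006, 0.0, 0.1, 0.0]
14 [0.037, 0.005, -0.002, 0.0, 0.1, 0.0]
15 [0.037, 0.004, 0.002, 0.0, 0.1, 0.0]
16 [0.03, 0.02, 0.001, 0.0, 0.1, 0.0]
17 [0.029, 0.02, 0.004, 0.0, 0.09, 0.0]
18 [0.03, 0.02, 0.006, 0.0, 0.1, 0.0]
19 [0.028, 0.02, 0.01, 0.0, 0.1, 0.0]
20 [0.027, 0.02, 0.012, 0.0, 0.1, 0.0]
end [ 0.43  -0.049  0.12 ] [-1.570e+00 -2.000e-03 -2.094e+00]
```

Emit:
{"fn": "servo_tool", "kwargs": {"motion": [{"hand": 0.07, "translation": [0.033, 0, -0.019], "turn": [0, 0.07, 0]}, {"hand": 0.07, "translation": [0.033, 0, -0.017], "turn": [0, 0.07, 0]}, {"hand": 0.07, "translation": [0.035, 0, -0.015], "turn": [0, 0.07, 0]}, {"hand": 0.07, "translation": [0.036, 0, -0.011], "turn": [0, 0.07, 0]}, {"hand": 0.07, "translation": [0.036, 0, -0.01], "turn": [0, 0.07, 0]}, {"hand": 0.07, "translation": [0.038, 0, -0.007], "turn": [0, 0.07, 0]}, {"hand": 0.07, "translation": [0.037, 0, -0.004], "turn": [0, 0.08, 0]}, {"hand": 0.07, "translation": [0.038, 0, -0.001], "turn": [0, 0.07, 0]}, {"hand": 0.07, "translation": [0.032, 0.004, -0.02], "turn": [0, 0.1, 0]}, {"hand": 0.07, "translation": [0.033, 0.005, -0.016], "turn": [0, 0.1, 0]}]}}

```text
time: 1.1
tcp_pos: [0.4093, 0.2846, 0.2408]
ee_rot: [-1.571, -0.0, -1.109]
force: [0.4, 0.4, -0.1]
finger_gap: 0.0697
```

Emit:
{"fn": "servo_tool", "kwargs": {"motion": [{"hand": 0.07, "translation": [0.035, 0.004, -0.013], "turn": [0, 0.1, 0]}, {"hand": 0.07, "translation": [0.037, 0.004, -0.009], "turn": [0, 0.1, 0]}, {"hand": 0.07, "translation": [0.037, 0.004, -0.006], "turn": [0, 0.1, 0]}, {"hand": 0.07, "translation": [0.037, 0.005, -0.002], "turn": [0, 0.1, 0]}, {"hand": 0.07, "translation": [0.037, 0.004, 0.002], "turn": [0, 0.1, 0]}, {"hand": 0.07, "translation": [0.03, 0.02, 0.001], "turn": [0, 0.1, 0]}, {"hand": 0.07, "translation": [0.029, 0.02, 0.004], "turn": [0, 0.09, 0]}, {"hand": 0.07, "translation": [0.03, 0.02, 0.006], "turn": [0, 0.1, 0]}, {"hand": 0.07, "translation": [0.028, 0.02, 0.01], "turn": [0, 0.1, 0]}, {"hand": 0.07, "translation": [0.027, 0.02, 0.012], "turn": [0, 0.1, 0]}]}}

```text
time: 2.1
tcp_pos: [0.4299, -0.0496, 0.1195]
ee_rot: [-1.571, 0.0, -2.098]
force: [-0.4, -0.0, -0.9]
finger_gap: 0.0699
```

Run:
```python
from plan import *
c=snap('wrist','w1.png')
plan([(.43,-.049,.033,-2.09,3)],.07)
print(np.round(toz(c,[[0,0],[639,0],[0,479],[639,479],[320,240]],.074),3))
print(manip.get_obs()['q'])
```

```text
t 2.15 tcp [ 0.428 -0.054  0.117] [-1.573 -0.004 -2.109] F [-2.9 -4.2 -1.8] gap 0.07
1 [-0.002, 0.028, 0.0, 0.0, -0.01, 0.0]
2 [-0.002, 0.028, 0.0, 0.0, 0.0, 0.0]
3 [-0.002, 0.028, -0.001, 0.0, -0.01, 0.0]
end [ 0.43  -0.049  0.033] [-1.573 -0.004 -2.089]
[[ 0.382  0.134  0.074]
 [ 0.618 -0.003  0.074]
 [ 0.163 -0.069  0.074]
 [ 0.551 -0.294  0.074]
 [ 0.446 -0.028  0.074]]
[-0.57590304  0.09177322  0.664436    2.0696533  -0.06420257  1.0037915
 -0.41685581]
```

View pics/w1.png

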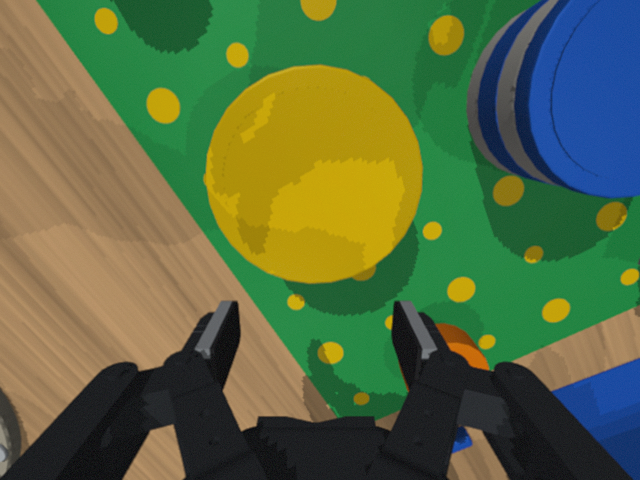

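The wrist view shows the yellow lid as a clean circle centred at (314,174), about 108 px radius, straight ahead of the open fingers.

Run:
```python
from plan import *
c=load('w1.png'); print(np.round(toz(c,[[314,174],[206,174],[422,174],[314,66],[314,283]],.074),3))
```

```text
[[ 0.461  0.003  0.074]
 [ 0.414  0.03   0.074]
 [ 0.507 -0.024  0.074]
 [ 0.485  0.045  0.074]
 [ 0.431 -0.048  0.074]]
```

Run:
```python
from plan import *
plan([(.427,-.055,.033,-2.09,3),(.432,-.046,.033,-2.09,1),(.536,.046,.033,-2.09,8),(.565,.077,.033,-1.59,4),(.565,.20,.033,-1.55,7),(.565,.26,.033,-1.54,4),(.565,.29,.033,-1.53,3)],.07)
```

```text
t 2.15 tcp [ 0.428 -0.054  0.117] [-1.573 -0.004 -2.109] F [-2.9 -4.2 -1.8] gap 0.07
1 [0.0, 0.028, 0.0, 0.0, -0.01, 0.0]
2 [0.0, 0.028, 0.0, 0.0, 0.0, 0.0]
3 [0.001, 0.028, 0.0, 0.0, -0.01, 0.0]
4 [-0.011, 0.0, 0.0, 0.0, 0.0, 0.0]
5 [-0.016, 0.0, 0.006, 0.0, 0.0, 0.0]
6 [-0.017, 0.0, 0.005, 0.0, 0.0, 0.0]
7 [-0.016, 0.0, 0.006, 0.0, 0.0, 0.0]
8 [-0.017, 0.0, 0.005, 0.0, 0.0, 0.0]
9 [-0.016, 0.0, 0.006, 0.0, 0.0, 0.0]
10 [-0.016, 0.0, 0.005, 0.0, 0.0, 0.0]
11 [-0.017, -0.001, 0.006, 0.0, 0.0, 0.0]
12 [-0.016, 0.0, 0.005, 0.0, 0.0, 0.0]
13 [-0.01, 0.0, 0.003, 0.0, -0.12, 0.0]
14 [-0.01, 0.0, 0.003, 0.0, -0.13, 0.0]
15 [-0.01, 0.0, 0.005, 0.0, -0.12, 0.0]
16 [-0.008, 0.0, 0.007, 0.0, -0.13, 0.0]
17 [-0.018, 0.0, 0.0, 0.0, -0.01, 0.0]
18 [-0.017, 0.0, -0.001, 0.0, 0.0, 0.0]
19 [-0.018, 0.0, 0.0, 0.0, -0.01, 0.0]
20 [-0.018, 0.0, 0.0, 0.0, 0.0, 0.0]
21 [-0.017, 0.0, 0.0, 0.0, -0.01, 0.0]
22 [-0.018, 0.0, 0.0, 0.0, 0.0, 0.0]
23 [-0.017, 0.0, 0.001, 0.0, -0.01, 0.0]
24 [-0.015, 0.0, 0.0, 0.0, 0.0, 0.0]
25 [-0.015, 0.0, 0.0, 0.0, 0.0, 0.0]
26 [-0.015, 0.0, 0.001, 0.0, -0.01, 0.0]
27 [-0.015, 0.0, 0.0, 0.0, 0.0, 0.0]
28 [-0.01, 0.0, 0.0, 0.0, 0.0, 0.0]
29 [-0.01, 0.0, 0.001, 0.0, -0.01, 0.0]
30 [-0.01, 0.0, 0.0, 0.0, 0.0, 0.0]
end [0.565 0.29  0.033] [-1.574 -0.002 -1.529]
```

Emit:
{"fn": "servo_tool", "kwargs": {"motion": [{"hand": 0.07, "translation": [0.005, 0.0, 0], "turn": [0, 0, 0]}, {"hand": 0.07, "translation": [0, 0.03, 0], "turn": [0, 0, 0]}, {"hand": 0.07, "translation": [0, 0.03, 0], "turn": [0, 0, 0]}, {"hand": 0.07, "translation": [0, 0.026, 0], "turn": [0, 0, 0]}, {"hand": 0.07, "translation": [-0.011, 0, 0], "turn": [0, 0, 0]}, {"hand": 0.07, "translation": [-0.016, 0, 0.006], "turn": [0, 0, 0]}]}}

```text
time: 2.75
tcp_pos: [0.445, -0.0318, 0.034]
ee_rot: [-1.574, -0.002, -2.093]
force: [-1.9, -1.4, 0.1]
finger_gap: 0.0701
```

Run:
```python
from plan import *
plan([(.536,.046,.033,-2.09,7),(.565,.077,.033,-1.59,4),(.565,.20,.033,-1.55,7),(.565,.26,.033,-1.54,4),(.565,.29,.033,-1.53,3)],.07)
```

```text
t 2.75 tcp [ 0.445 -0.032  0.034] [-1.574e+00 -2.000e-03 -2.093e+00] F [-1.9 -1.4  0.1] gap 0.07
1 [-0.016, 0.0, 0.006, 0.0, 0.0, 0.0]
2 [-0.016, 0.0, 0.005, 0.0, 0.0, 0.0]
3 [-0.016, 0.0, 0.006, 0.0, 0.0, 0.0]
4 [-0.016, 0.0, 0.006, 0.0, 0.0, 0.0]
5 [-0.017, 0.0, 0.006, 0.0, 0.0, 0.0]
6 [-0.016, 0.001, 0.005, 0.0, 0.0, 0.0]
7 [-0.016, 0.0, 0.006, 0.0, 0.0, 0.0]
8 [-0.01, 0.0, 0.002, 0.0, -0.13, 0.0]
9 [-0.01, 0.0, 0.004, 0.0, -0.12, 0.0]
10 [-0.01, 0.0, 0.005, 0.0, -0.13, 0.0]
11 [-0.008, 0.0, 0.006, 0.0, -0.12, 0.0]
12 [-0.018, 0.0, 0.0, 0.0, -0.01, 0.0]
13 [-0.017, 0.0, -0.001, 0.0, 0.0, 0.0]
14 [-0.018, 0.0, 0.0, 0.0, -0.01, 0.0]
15 [-0.017, 0.0, 0.0, 0.0, 0.0, 0.0]
16 [-0.018, 0.0, 0.0, 0.0, -0.01, 0.0]
17 [-0.018, 0.0, 0.0, 0.0, -0.01, 0.0]
18 [-0.017, 0.0, 0.001, 0.0, 0.0, 0.0]
19 [-0.015, 0.0, 0.0, 0.0, 0.0, 0.0]
20 [-0.015, 0.0, 0.0, 0.0, -0.01, 0.0]
21 [-0.015, 0.0, 0.001, 0.0, 0.0, 0.0]
22 [-0.015, 0.0, 0.0, 0.0, 0.0, 0.0]
23 [-0.01, 0.0, 0.0, 0.0, 0.0, 0.0]
24 [-0.01, 0.0, 0.001, 0.0, -0.01, 0.0]
25 [-0.01, 0.0, 0.0, 0.0, 0.0, 0.0]
end [0.565 0.29  0.033] [-1.574  0.    -1.533]
```

Emit:
{"fn": "servo_tool", "kwargs": {"motion": [{"hand": 0.07, "translation": [-0.016, 0, 0.006], "turn": [0, 0, 0]}, {"hand": 0.07, "translation": [-0.016, 0, 0.005], "turn": [0, 0, 0]}, {"hand": 0.07, "translation": [-0.016, 0, 0.006], "turn": [0, 0, 0]}, {"hand": 0.07, "translation": [-0.016, 0, 0.006], "turn": [0, 0, 0]}, {"hand": 0.07, "translation": [-0.017, 0, 0.006], "turn": [0, 0, 0]}, {"hand": 0.07, "translation": [-0.016, 0, 0.005], "turn": [0, 0, 0]}, {"hand": 0.07, "translation": [-0.016, 0, 0.006], "turn": [0, 0, 0]}, {"hand": 0.07, "translation": [-0.01, 0, 0.002], "turn": [0, -0.13, 0]}, {"hand": 0.07, "translation": [-0.01, 0, 0.004], "turn": [0, -0.12, 0]}]}}

```text
time: 3.65
tcp_pos: [0.553, 0.0623, 0.0353]
ee_rot: [-1.57, 0.0, -1.837]
force: [0.1, -3.7, 0.9]
finger_gap: 0.07
```

Emit:
{"fn": "servo_tool", "kwargs": {"motion": [{"hand": 0.07, "translation": [-0.01, 0, 0.005], "turn": [0, -0.13, 0]}, {"hand": 0.07, "translation": [-0.008, 0, 0.006], "turn": [0, -0.12, 0]}, {"hand": 0.07, "translation": [-0.01, 0, 0], "turn": [0, -0.01, 0]}]}}

```text
time: 3.95
tcp_pos: [0.5687, 0.0868, 0.0357]
ee_rot: [-1.568, 0.0, -1.582]
force: [1.2, -5.0, 3.0]
finger_gap: 0.0697
```

Run:
```python
from plan import *
c=snap('wrist','w2.png')
def lid(c):
    h=cv2.cvtColor(c['frame'],cv2.COLOR_RGB2HSV); m=cv2.inRange(h,(22,150,60),(32,255,255)); m[330:]=0
    m=cv2.morphologyEx(m,cv2.MORPH_OPEN,np.ones((15,15))); k=max(cv2.findContours(m,0,1)[0],key=cv2.contourArea)
    P=toz(c,cv2.convexHull(k)[:,0],.074)[:,:2].astype(np.float32); return cv2.boundingRect(k),np.round(cv2.minEnclosingCircle(P)[0],3),cv2.minEnclosingCircle(P)[1]
print(lid(c))
plan([(.565,.20,.033,-1.55,7),(.565,.26,.033,-1.54,4),(.565,.29,.033,-1.53,3)],.07)
```

```text
((112, 0, 411, 330), array([0.571, 0.147]), 0.05615014210343361)
t 4.0 tcp [0.568 0.089 0.035] [-1.568e+00  1.000e-03 -1.583e+00] F [1.7 0.3 2.7] gap 0.07
1 [-0.016, 0.0, -0.001, 0.0, 0.0, 0.0]
2 [-0.016, 0.001, 0.0, 0.0, -0.01, 0.0]
3 [-0.015, 0.0, -0.001, 0.0, 0.0, 0.0]
4 [-0.016, 0.0, 0.0, 0.0, -0.01, 0.0]
5 [-0.016, 0.001, -0.001, 0.0, 0.0, 0.0]
6 [-0.016, 0.0, 0.0, 0.0, -0.01, 0.0]
7 [-0.016, 0.001, 0.0, 0.0, 0.0, 0.0]
8 [-0.015, 0.0, 0.0, 0.0, 0.0, 0.0]
9 [-0.015, 0.0, 0.001, 0.0, -0.01, 0.0]
10 [-0.015, 0.0, 0.0, 0.0, 0.0, 0.0]
11 [-0.015, 0.0, 0.0, 0.0, 0.0, 0.0]
12 [-0.01, 0.0, 0.0, 0.0, 0.0, 0.0]
13 [-0.01, 0.0, 0.001, 0.0, -0.01, 0.0]
14 [-0.01, 0.0, 0.0, 0.0, 0.0, 0.0]
end [0.565 0.29  0.033] [-1.568e+00  1.000e-03 -1.533e+00]
```

Emit:
{"fn": "servo_tool", "kwargs": {"motion": [{"hand": 0.07, "translation": [-0.016, 0, -0.001], "turn": [0, 0, 0]}, {"hand": 0.07, "translation": [-0.016, 0.001, 0], "turn": [0, -0.01, 0]}, {"hand": 0.07, "translation": [-0.015, 0, -0.001], "turn": [0, 0, 0]}, {"hand": 0.07, "translation": [-0.016, 0, 0], "turn": [0, -0.01, 0]}, {"hand": 0.07, "translation": [-0.016, 0.001, -0.001], "turn": [0, 0, 0]}, {"hand": 0.07, "translation": [-0.016, 0, 0], "turn": [0, -0.01, 0]}, {"hand": 0.07, "translation": [-0.016, 0, 0], "turn": [0, 0, 0]}, {"hand": 0.07, "translation": [-0.015, 0, 0], "turn": [0, 0, 0]}, {"hand": 0.07, "translation": [-0.015, 0, 0], "turn": [0, -0.01, 0]}, {"hand": 0.07, "translation": [-0.013, 0, 0], "turn": [0, 0, 0]}]}}

```text
time: 5.0
tcp_pos: [0.5624, 0.2418, 0.0321]
ee_rot: [-1.571, 0.0, -1.543]
force: [0.3, -3.2, 2.5]
finger_gap: 0.0702
```

Emit:
{"fn": "servo_tool", "kwargs": {"motion": [{"hand": 0.07, "translation": [-0.01, 0, 0], "turn": [0, 0, 0]}, {"hand": 0.07, "translation": [-0.008, 0, 0], "turn": [0, 0, 0]}, {"hand": 0.07, "translation": [-0.006, 0, 0], "turn": [0, 0, 0]}]}}

```text
time: 5.3
tcp_pos: [0.562, 0.2648, 0.0321]
ee_rot: [-1.571, -0.0, -1.544]
force: [0.7, -3.1, 0.4]
finger_gap: 0.0703
```

Emit:
{"fn": "servo_tool", "kwargs": {"motion": [{"hand": 0.07, "translation": [-0.003, 0, 0], "turn": [0, 0, 0]}, {"hand": 0.07, "translation": [-0.002, 0, 0], "turn": [0, 0, 0]}]}}

```text
time: 5.5
tcp_pos: [0.5619, 0.2691, 0.0322]
ee_rot: [-1.571, -0.0, -1.544]
force: [0.1, -3.0, -0.1]
finger_gap: 0.0701
```

Emit:
{"fn": "servo_tool", "kwargs": {"motion": [{"hand": 0.07, "translation": [-0.004, 0, 0], "turn": [0, 0, 0]}, {"hand": 0.07, "translation": [-0.004, 0, 0], "turn": [0, 0, 0]}]}}

```text
time: 5.7
tcp_pos: [0.5619, 0.277, 0.0322]
ee_rot: [-1.571, -0.0, -1.545]
force: [-1.2, -2.8, 0.9]
finger_gap: 0.07
```

Emit:
{"fn": "servo_tool", "kwargs": {"motion": [{"hand": 0.07, "translation": [-0.003, 0, 0], "turn": [0, 0, 0]}, {"hand": 0.07, "translation": [-0.002, 0, 0], "turn": [0, 0, 0]}]}}

```text
time: 5.9
tcp_pos: [0.5617, 0.2814, 0.0322]
ee_rot: [-1.571, -0.001, -1.544]
force: [-0.4, -10.1, 3.1]
finger_gap: 0.0697
```

Run:
```python
from plan import *
c=snap('wrist','w3.png')
h=cv2.cvtColor(c['frame'],cv2.COLOR_RGB2HSV); m=cv2.inRange(h,(22,150,60),(32,255,255)); m[330:]=0
m=cv2.morphologyEx(m,cv2.MORPH_OPEN,np.ones((15,15))); k=max(cv2.findContours(m,0,1)[0],key=cv2.contourArea)
P=toz(c,cv2.convexHull(k)[:,0],.074)[:,:2].astype(np.float32); print(cv2.boundingRect(k),cv2.minEnclosingCircle(P),manip.get_obs()['force'],manip.get_obs()['tcp_pos'])
```

```text
(99, 0, 458, 330) ((0.5621622800827026, 0.34994006156921387), 0.06197919696569443) [-0.52019825 -5.57316415  1.63162913] [0.56171248 0.28130568 0.03216829]
```

View pics/w3.png

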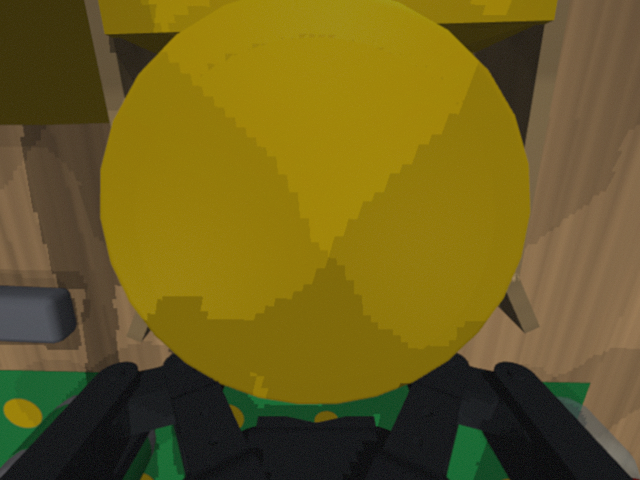

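The yellow tub fills the bay and touches the cross wall along the top of the picture (row ~20), and the force has risen to 10 N. One small extra push to confirm it is home, then I back off and lift.

Emit:
{"fn": "servo_tool", "kwargs": {"motion": [{"hand": 0.07, "translation": [-0.003, 0, 0], "turn": [0, 0, 0]}, {"hand": 0.07, "translation": [-0.002, 0, 0], "turn": [0, 0, 0]}]}}

```text
time: 6.15
tcp_pos: [0.562, 0.2818, 0.0322]
ee_rot: [-1.572, -0.006, -1.548]
force: [-4.0, -20.2, 9.0]
finger_gap: 0.0699
```

Emit:
{"fn": "servo_tool", "kwargs": {"motion": [{"hand": 0.07, "translation": [0.015, 0, 0], "turn": [0, 0, 0]}, {"hand": 0.07, "translation": [0.025, -0.01, 0], "turn": [0, 0, 0]}, {"hand": 0.07, "translation": [0.03, -0.03, 0], "turn": [0, 0, 0]}, {"hand": 0.07, "translation": [0.03, -0.035, 0], "turn": [0, 0, 0]}]}}

```text
time: 6.55
tcp_pos: [0.5631, 0.187, 0.1069]
ee_rot: [-1.573, -0.0, -1.542]
force: [0.6, -0.1, 0.6]
finger_gap: 0.0699
```

Run:
```python
from plan import *
# blue tub: tcp start, behind along heading -109.7deg (yaw -1.915)
plan([(.64,.055,.16,-1.75,4),(.640,.030,.12,-1.915,2)],.07)
```

```text
t 6.55 tcp [0.563 0.187 0.107] [-1.573 -0.    -1.542] F [ 0.6 -0.1  0.6] gap 0.07
1 [0.034, -0.013, 0.018, 0.0, 0.05, 0.0]
2 [0.032, -0.014, 0.02, 0.0, 0.05, 0.0]
3 [0.032, -0.013, 0.022, 0.0, 0.06, 0.0]
4 [0.03, -0.013, 0.023, 0.0, 0.05, 0.0]
5 [0.012, 0.02, 0.002, 0.0, 0.08, 0.0]
6 [0.012, 0.02, 0.004, 0.0, 0.08, 0.0]
end [0.641 0.03  0.12 ] [-1.573e+00 -1.000e-03 -1.912e+00]
```

Emit:
{"fn": "servo_tool", "kwargs": {"motion": [{"hand": 0.07, "translation": [0.034, -0.013, 0.018], "turn": [0, 0.05, 0]}, {"hand": 0.07, "translation": [0.032, -0.014, 0.02], "turn": [0, 0.05, 0]}, {"hand": 0.07, "translation": [0.032, -0.013, 0.022], "turn": [0, 0.06, 0]}, {"hand": 0.07, "translation": [0.03, -0.013, 0.023], "turn": [0, 0.05, 0]}, {"hand": 0.07, "translation": [0.012, 0.02, 0.002], "turn": [0, 0.08, 0]}, {"hand": 0.07, "translation": [0.012, 0.02, 0.004], "turn": [0, 0.08, 0]}, {"hand": 0.07, "translation": [0, 0, 0], "turn": [0, 0, 0]}]}}

```text
time: 7.25
tcp_pos: [0.6398, 0.0283, 0.1176]
ee_rot: [-1.574, -0.002, -1.918]
force: [0.2, 0.2, -0.1]
finger_gap: 0.0699
```

Run:
```python
from plan import *
D=.055
def w(x,y,hd,n): # tub centre, heading deg
    a=np.radians(hd); return (x-D*np.cos(a),y-D*np.sin(a),.033,a,n)
c=snap('wrist','w4.png')
plan([(.640,.030,.033,-1.915,3),w(.615,-.036,-109.7,1),w(.567,-.165,-109.7,8),w(.567,-.20,-88,3)],.07)
```

```text
t 7.3 tcp [0.641 0.03  0.119] [-1.573e+00 -1.000e-03 -1.913e+00] F [0.5 0.3 1. ] gap 0.07
1 [0.0, 0.029, 0.0, 0.0, 0.0, 0.0]
2 [0.0, 0.028, 0.0, 0.0, 0.0, 0.0]
3 [0.0, 0.029, 0.0, 0.0, 0.0, 0.0]
4 [0.016, 0.0, -0.002, 0.0, 0.0, 0.0]
5 [0.017, 0.0, 0.0, 0.0, 0.0, 0.0]
6 [0.017, 0.0, 0.0, 0.0, 0.0, 0.0]
7 [0.017, 0.0, -0.001, 0.0, 0.0, 0.0]
8 [0.018, 0.0, 0.0, 0.0, 0.0, 0.0]
9 [0.017, 0.0, 0.0, 0.0, 0.0, 0.0]
10 [0.017, 0.0, 0.0, 0.0, 0.0, 0.0]
11 [0.017, 0.0, 0.0, 0.0, 0.0, 0.0]
12 [0.017, 0.0, -0.001, 0.0, 0.0, 0.0]
13 [0.012, 0.0, -0.003, 0.0, -0.13, 0.0]
14 [0.012, 0.0, -0.004, 0.0, -0.12, 0.0]
15 [0.012, 0.0, -0.006, 0.0, -0.13, 0.0]
end [ 0.565 -0.145  0.033] [-1.573  0.    -1.533]
```

View pics/w4.png

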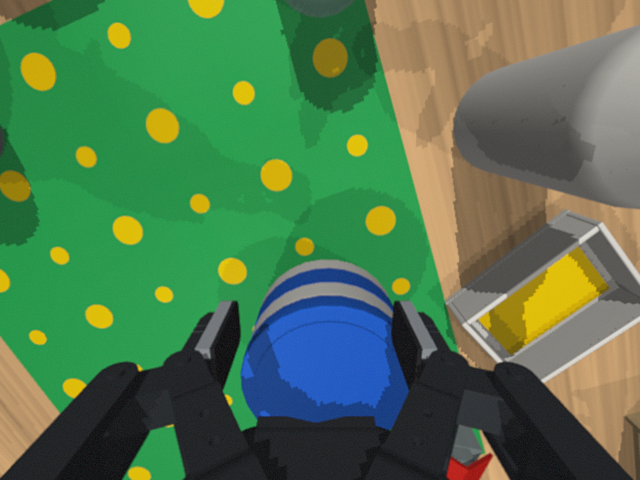

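The wrist view shows the blue tub centred between the fingers: lid edge nearest the hand at about (328,307), base edge at (322,261).

Run:
```python
from plan import *
c=load('w4.png'); print(np.round(toz(c,[[328,305],[244,375],[412,375]],.074),3),np.round(toz(c,[[322,261]],0),3))
```

```text
[[ 0.643  0.015  0.074]
 [ 0.579 -0.013  0.074]
 [ 0.675 -0.047  0.074]] [[0.64  0.012 0.   ]]
```

Emit:
{"fn": "servo_tool", "kwargs": {"motion": [{"hand": 0.07, "translation": [0, 0.029, 0], "turn": [0, 0, 0]}, {"hand": 0.07, "translation": [0, 0.028, 0], "turn": [0, 0, 0]}, {"hand": 0.07, "translation": [0, 0.029, 0], "turn": [0, 0, 0]}, {"hand": 0.07, "translation": [0.016, 0, -0.002], "turn": [0, 0, 0]}, {"hand": 0.07, "translation": [0.017, 0, 0], "turn": [0, 0, 0]}, {"hand": 0.07, "translation": [0.017, 0, 0], "turn": [0, 0, 0]}, {"hand": 0.07, "translation": [0.017, 0, -0.001], "turn": [0, 0, 0]}, {"hand": 0.07, "translation": [0.018, 0, 0], "turn": [0, 0, 0]}, {"hand": 0.07, "translation": [0.017, 0, 0], "turn": [0, 0, 0]}, {"hand": 0.07, "translation": [0.017, 0, 0], "turn": [0, 0, 0]}]}}

```text
time: 8.3
tcp_pos: [0.5995, -0.0816, 0.0365]
ee_rot: [-1.568, 0.003, -1.913]
force: [2.8, 6.3, 5.8]
finger_gap: 0.0703
```

Run:
```python
from plan import *
D=.0555
def w(x,y,hd,n):
    a=np.radians(hd); return (x-D*np.cos(a),y-D*np.sin(a),.033,a,n)
plan([w(.567,-.165,-106,2),w(.566,-.195,-88,3),w(.574,-.225,-68,3),w(.594,-.260,-68,3),w(.600,-.288,-88,3),w(.600,-.303,-92,2)],.07)
c=snap('side','s2.png')
h=cv2.cvtColor(c['frame'],cv2.COLOR_RGB2HSV); m=cv2.inRange(h,(105,130,40),(125,255,255)); m[:,:300]=0; m[:,420:]=0; m[:215]=0; m[330:]=0
m=cv2.morphologyEx(m,2,np.ones((5,5))); k=max(cv2.findContours(m,0,1)[0],key=cv2.contourArea)
print(cv2.boundingRect(k),cv2.minEnclosingCircle(toz(c,k[:,0],.074)[:,:2].astype(np.float32)))
```

```text
t 8.3 tcp [ 0.599 -0.082  0.037] [-1.568  0.003 -1.913] F [2.8 6.3 5.8] gap 0.07
1 [0.017, 0.002, -0.003, 0.0, -0.03, 0.0]
2 [0.017, 0.001, -0.004, 0.0, -0.03, 0.0]
3 [0.011, 0.0, -0.003, 0.0, -0.11, 0.0]
4 [0.01, 0.0, -0.004, 0.0, -0.1, 0.0]
5 [0.01, 0.0, -0.006, 0.0, -0.11, 0.0]
6 [0.011, 0.0, -0.004, 0.0, -0.12, 0.0]
7 [0.011, 0.0, -0.005, 0.0, -0.11, 0.0]
8 [0.009, 0.0, -0.006, 0.0, -0.12, 0.0]
9 [0.013, 0.0, 0.002, 0.0, 0.0, 0.0]
10 [0.014, 0.0, 0.001, 0.0, 0.0, 0.0]
11 [0.013, 0.0, 0.002, 0.0, 0.0, 0.0]
12 [0.011, 0.0, 0.005, 0.0, 0.12, 0.0]
13 [0.01, 0.0, 0.005, 0.0, 0.12, 0.0]
14 [0.009, 0.0, 0.007, 0.0, 0.11, 0.0]
15 [0.008, 0.0, 0.002, 0.0, 0.04, 0.0]
16 [0.007, 0.0, 0.002, 0.0, 0.03, 0.0]
end [ 0.602 -0.248  0.033] [-1.567e+00  1.000e-03 -1.603e+00]
(325, 262, 57, 49) ((0.5803187489509583, -0.13751320540905), 0.05783892795443535)
```

Emit:
{"fn": "servo_tool", "kwargs": {"motion": [{"hand": 0.07, "translation": [0.017, 0.001, -0.003], "turn": [0, -0.03, 0]}, {"hand": 0.07, "translation": [0.017, 0.001, -0.004], "turn": [0, -0.03, 0]}, {"hand": 0.07, "translation": [0.011, 0, -0.003], "turn": [0, -0.11, 0]}, {"hand": 0.07, "translation": [0.01, 0, -0.004], "turn": [0, -0.1, 0]}, {"hand": 0.07, "translation": [0.01, 0, -0.006], "turn": [0, -0.11, 0]}]}}

```text
time: 8.85
tcp_pos: [0.562, -0.1398, 0.0331]
ee_rot: [-1.57, 0.001, -1.53]
force: [0.3, 2.7, 0.8]
finger_gap: 0.0702
```

Run:
```python
from plan import *
D=.0555
def w(x,y,hd,n):
    a=np.radians(hd); return (x-D*np.cos(a),y-D*np.sin(a),.033,a,n)
plan([w(.574,-.230,-68,3),w(.594,-.263,-68,3),w(.600,-.288,-88,3),w(.600,-.303,-92,2)],.07)
c=snap('side','s3.png')
h=cv2.cvtColor(c['frame'],cv2.COLOR_RGB2HSV); m=cv2.inRange(h,(105,130,40),(125,255,255)); m[:,:300]=0; m[:,420:]=0; m[:215]=0; m[360:]=0
m=cv2.morphologyEx(m,2,np.ones((5,5))); k=max(cv2.findContours(m,0,1)[0],key=cv2.contourArea)
print(cv2.boundingRect(k),cv2.minEnclosingCircle(toz(c,k[:,0],.074)[:,:2].astype(np.float32)))
```

```text
t 8.85 tcp [ 0.562 -0.14   0.033] [-1.57e+00  1.00e-03 -1.53e+00] F [0.3 2.7 0.8] gap 0.07
1 [0.013, 0.0, -0.003, 0.0, -0.11, 0.0]
2 [0.012, 0.0, -0.005, 0.0, -0.12, 0.0]
3 [0.012, 0.0, -0.007, 0.0, -0.11, 0.0]
4 [0.013, 0.0, 0.002, 0.0, 0.0, 0.0]
5 [0.012, 0.0, 0.003, 0.0, 0.0, 0.0]
6 [0.013, 0.0, 0.002, 0.0, 0.0, 0.0]
7 [0.01, 0.0, 0.005, 0.0, 0.12, 0.0]
8 [0.008, 0.0, 0.006, 0.0, 0.11, 0.0]
9 [0.008, 0.0, 0.007, 0.0, 0.12, 0.0]
10 [0.008, 0.0, 0.002, 0.0, 0.03, 0.0]
11 [0.007, 0.0, 0.002, 0.0, 0.04, 0.0]
end [ 0.602 -0.247  0.033] [-1.57e+00  1.00e-03 -1.61e+00]
(324, 289, 59, 54) ((0.5643463730812073, -0.2009512186050415), 0.057571787387132645)
```

View pics/s3.png

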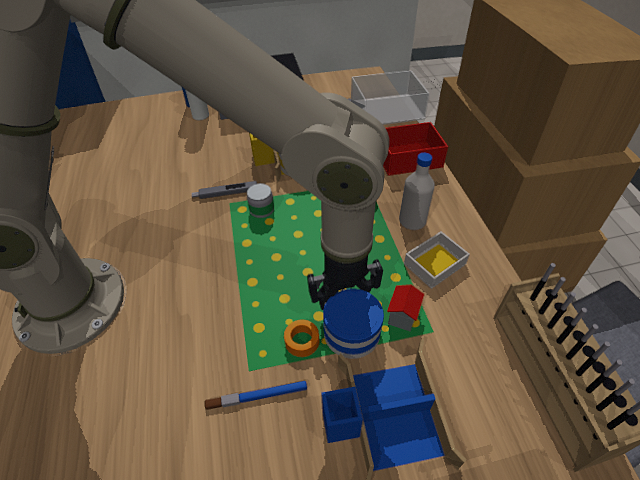

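The blue tub (353,322) is between the tape and the house, and neither has moved. I continue into the bay.

Emit:
{"fn": "servo_tool", "kwargs": {"motion": [{"hand": 0.07, "translation": [0.013, 0, -0.003], "turn": [0, -0.11, 0]}, {"hand": 0.07, "translation": [0.012, 0, -0.005], "turn": [0, -0.12, 0]}, {"hand": 0.07, "translation": [0.012, 0, -0.007], "turn": [0, -0.11, 0]}, {"hand": 0.07, "translation": [0.013, 0, 0.002], "turn": [0, 0, 0]}, {"hand": 0.07, "translation": [0.012, 0, 0.003], "turn": [0, 0, 0]}, {"hand": 0.07, "translation": [0.013, 0, 0.002], "turn": [0, 0, 0]}]}}

```text
time: 9.5
tcp_pos: [0.5738, -0.2113, 0.0327]
ee_rot: [-1.571, 0.001, -1.196]
force: [-2.2, 3.9, 3.2]
finger_gap: 0.07
```

Emit:
{"fn": "servo_tool", "kwargs": {"motion": [{"hand": 0.07, "translation": [0.01, 0, 0.005], "turn": [0, 0.12, 0]}, {"hand": 0.07, "translation": [0.008, 0, 0.006], "turn": [0, 0.11, 0]}, {"hand": 0.07, "translation": [0.008, 0, 0.007], "turn": [0, 0.12, 0]}]}}

```text
time: 9.8
tcp_pos: [0.5985, -0.2321, 0.0326]
ee_rot: [-1.571, 0.0, -1.55]
force: [0.7, 3.6, 1.4]
finger_gap: 0.0699
```

Run:
```python
from plan import *
D=.0555
def w(x,y,hd,n):
    a=np.radians(hd); return (x-D*np.cos(a),y-D*np.sin(a),.033,a,n)
plan([w(.600,-.303,-92,3)],.07)
```

```text
t 9.8 tcp [ 0.598 -0.232  0.033] [-1.571  0.    -1.55 ] F [0.7 3.6 1.4] gap 0.07
1 [0.005, 0.0, 0.001, 0.0, 0.02, 0.0]
2 [0.005, 0.0, 0.001, 0.0, 0.02, 0.0]
3 [0.005, 0.0, 0.001, 0.0, 0.02, 0.0]
end [ 0.602 -0.247  0.033] [-1.571  0.    -1.61 ]
```

Emit:
{"fn": "servo_tool", "kwargs": {"motion": [{"hand": 0.07, "translation": [0.005, 0, 0.001], "turn": [0, 0.02, 0]}, {"hand": 0.07, "translation": [0.005, 0, 0.001], "turn": [0, 0.02, 0]}, {"hand": 0.07, "translation": [0.005, 0, 0.001], "turn": [0, 0.02, 0]}]}}

```text
time: 10.1
tcp_pos: [0.6012, -0.2467, 0.0325]
ee_rot: [-1.571, 0.0, -1.603]
force: [0.8, 3.4, 1.9]
finger_gap: 0.07
```

Emit:
{"fn": "servo_tool", "kwargs": {"motion": [{"hand": 0.07, "translation": [0.003, 0, 0], "turn": [0, 0, 0]}, {"hand": 0.07, "translation": [0.002, 0, 0], "turn": [0, 0, 0]}]}}

```text
time: 10.3
tcp_pos: [0.6009, -0.2514, 0.0324]
ee_rot: [-1.571, 0.001, -1.603]
force: [-0.2, 9.3, 6.0]
finger_gap: 0.0701
```

Emit:
{"fn": "servo_tool", "kwargs": {"motion": [{"hand": 0.07, "translation": [0.003, 0, 0], "turn": [0, 0, 0]}, {"hand": 0.07, "translation": [0.001, 0, 0], "turn": [0, 0, 0]}]}}

```text
time: 10.5
tcp_pos: [0.601, -0.2516, 0.0321]
ee_rot: [-1.572, 0.006, -1.601]
force: [-2.8, 16.7, 8.6]
finger_gap: 0.0699
```

Blue tub is home (16.7 N against the wall). Now the brush.

Emit:
{"fn": "servo_tool", "kwargs": {"motion": [{"hand": 0.07, "translation": [-0.015, 0, 0], "turn": [0, 0, 0]}, {"hand": 0.07, "translation": [-0.02, -0.03, 0], "turn": [0, 0, 0]}, {"hand": 0.06, "translation": [-0.005, -0.045, 0], "turn": [0, 0, 0]}, {"hand": 0.05, "translation": [0, -0.04, -0.01], "turn": [0, 0, 0]}]}}

```text
time: 10.9
tcp_pos: [0.5925, -0.214, 0.1483]
ee_rot: [-1.571, -0.001, -1.601]
force: [0.7, -1.0, -0.0]
finger_gap: 0.0502
```

Run:
```python
from plan import *
plan([(.357,-.283,.13,-3.13,11)],.05)
print(np.round(manip.get_obs()['q'],2))
```

```text
t 10.9 tcp [ 0.593 -0.214  0.148] [-1.571e+00 -1.000e-03 -1.601e+00] F [ 0.7 -1.  -0. ] gap 0.05
1 [0.007, 0.002, -0.021, 0.0, 0.14, 0.0]
2 [0.01, 0.001, -0.02, 0.0, 0.14, 0.0]
3 [0.012, 0.002, -0.019, 0.0, 0.14, 0.0]
4 [0.015, 0.002, -0.016, 0.0, 0.14, 0.0]
5 [0.017, 0.001, -0.015, 0.0, 0.13, 0.0]
6 [0.019, 0.002, -0.011, 0.0, 0.14, 0.0]
7 [0.021, 0.002, -0.01, 0.0, 0.14, 0.0]
8 [0.021, 0.001, -0.006, 0.0, 0.14, 0.0]
9 [0.022, 0.002, -0.003, 0.0, 0.14, 0.0]
10 [0.022, 0.002, 0.0, 0.0, 0.14, 0.0]
11 [0.022, 0.001, 0.003, 0.0, 0.14, 0.0]
end [ 0.357 -0.283  0.13 ] [-1.570e+00 -1.000e-03 -3.131e+00]
[-0.08  0.49  0.52  1.51 -0.25  1.2   0.45]
```

Emit:
{"fn": "servo_tool", "kwargs": {"motion": [{"hand": 0.05, "translation": [0.007, 0.002, -0.021], "turn": [0, 0.14, 0]}, {"hand": 0.05, "translation": [0.01, 0.001, -0.02], "turn": [0, 0.14, 0]}, {"hand": 0.05, "translation": [0.012, 0.002, -0.019], "turn": [0, 0.14, 0]}, {"hand": 0.05, "translation": [0.015, 0.002, -0.016], "turn": [0, 0.14, 0]}, {"hand": 0.05, "translation": [0.017, 0.001, -0.015], "turn": [0, 0.13, 0]}, {"hand": 0.05, "translation": [0.019, 0.002, -0.011], "turn": [0, 0.14, 0]}, {"hand": 0.05, "translation": [0.021, 0.002, -0.01], "turn": [0, 0.14, 0]}, {"hand": 0.05, "translation": [0.021, 0.001, -0.006], "turn": [0, 0.14, 0]}, {"hand": 0.05, "translation": [0.022, 0.002, -0.003], "turn": [0, 0.14, 0]}, {"hand": 0.05, "translation": [0.022, 0.002, 0], "turn": [0, 0.14, 0]}]}}

```text
time: 11.9
tcp_pos: [0.3766, -0.2784, 0.13]
ee_rot: [-1.57, -0.0, -3.0]
force: [-0.4, 0.6, 0.5]
finger_gap: 0.05
```

Emit:
{"fn": "servo_tool", "kwargs": {"motion": [{"hand": 0.05, "translation": [0.022, 0.001, 0.003], "turn": [0, 0.14, 0]}, {"hand": 0.05, "translation": [0, 0, 0], "turn": [0, 0, 0]}]}}

```text
time: 12.1
tcp_pos: [0.3533, -0.2853, 0.1288]
ee_rot: [-1.571, -0.001, 3.14]
force: [0.6, -0.5, 0.2]
finger_gap: 0.0501
```

Run:
```python
from plan import *
c=snap('wrist','w5.png')
plan([(.357,-.283,.021,-3.13,4)],.05); print(np.round(manip.get_obs()['q'],2))
h=cv2.cvtColor(c['frame'],cv2.COLOR_RGB2HSV); m=cv2.inRange(h,(105,130,40),(125,255,255)); m=cv2.morphologyEx(m,2,np.ones((5,5)))
for k in cv2.findContours(m,0,1)[0]:
    if cv2.contourArea(k)>600: print(cv2.boundingRect(k),np.round(toz(c,cv2.boxPoints(cv2.minAreaRect(k)),.014)[:,:2],3).tolist())
```

```text
t 12.15 tcp [ 0.355 -0.285  0.129] [-1.571 -0.    -3.136] F [ 0.3  1.1 -0.1] gap 0.05
1 [0.0, 0.027, 0.0, 0.0, 0.0, 0.0]
2 [-0.001, 0.027, -0.001, 0.0, 0.0, 0.0]
3 [0.0, 0.027, 0.0, 0.0, 0.0, 0.0]
4 [-0.001, 0.027, -0.001, 0.0, -0.01, 0.0]
end [ 0.357 -0.283  0.021] [-1.571  0.    -3.126]
[-0.25  0.17  0.95  2.01 -0.16  1.04 -0.8 ]
(300, 92, 20, 168) [[0.458, -0.275], [0.458, -0.288], [0.342, -0.288], [0.342, -0.273]]
(388, 0, 168, 69) [[0.509, -0.329], [0.509, -0.429], [0.472, -0.438], [0.472, -0.331]]
```

View pics/w5.png

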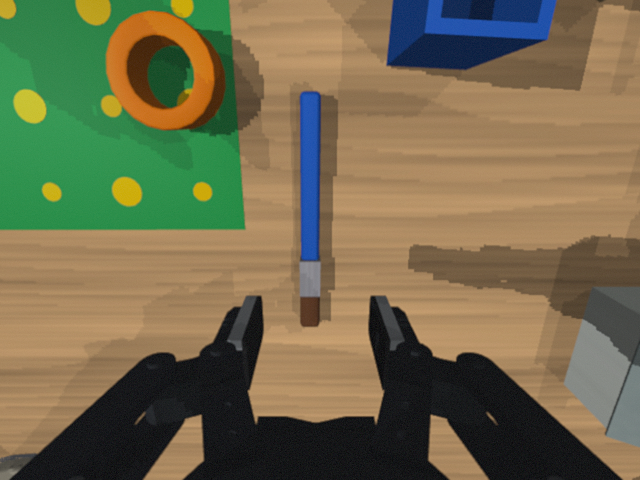

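The brush (310,92–325) lies centred between the fingers; butt at x=0.458, axis at y=-0.281. Descend and grip.

Emit:
{"fn": "servo_tool", "kwargs": {"motion": [{"hand": 0.05, "translation": [0, 0.027, -0.001], "turn": [0, 0, 0]}, {"hand": 0.05, "translation": [0, 0.027, -0.001], "turn": [0, 0, 0]}, {"hand": 0.05, "translation": [0, 0.027, 0], "turn": [0, 0, 0]}, {"hand": 0.05, "translation": [0, 0.026, 0], "turn": [0, 0, 0]}, {"hand": 0.0, "translation": [0, 0, 0], "turn": [0, 0, 0]}, {"hand": 0.0, "translation": [0, 0, 0], "turn": [0, 0, 0]}, {"hand": 0.0, "translation": [0, 0, 0], "turn": [0, 0, 0]}, {"hand": 0.0, "translation": [0, 0, 0], "turn": [0, 0, 0]}]}}

```text
time: 12.95
tcp_pos: [0.3579, -0.2824, 0.0235]
ee_rot: [-1.57, 0.002, -3.133]
force: [-0.1, 0.4, -0.0]
finger_gap: 0.0118
```

Run:
```python
from plan import *
h=-np.pi/2
fin=Ro.from_matrix(np.array([[0,0,1],[0,-1,0],[1,0,0]]).astype(float)) # columns x,y,z
M=np.column_stack([[0,0,1],[0,-1,0],[1,0,0]]).astype(float); e=Ro.from_matrix(M).as_euler('xyz')
plan([(.36,-.281,.14,-3.13,3),(.47,-.31,.25,h,11),(.502,-.335,.25,list(e),11)],.0)
```

```text
t 12.95 tcp [ 0.358 -0.282  0.024] [-1.570e+00  2.000e-03 -3.133e+00] F [-0.1  0.4 -0. ] gap 0.012
1 [-0.001, -0.039, 0.0, 0.0, 0.0, 0.0]
2 [-0.001, -0.039, -0.001, 0.0, 0.0, 0.0]
3 [0.0, -0.038, 0.0, 0.0, 0.0, 0.0]
4 [-0.01, -0.01, 0.003, 0.0, -0.14, 0.0]
5 [-0.01, -0.01, 0.004, 0.0, -0.14, 0.0]
6 [-0.009, -0.01, 0.005, 0.0, -0.15, 0.0]
7 [-0.008, -0.01, 0.007, 0.0, -0.14, 0.0]
8 [-0.007, -0.01, 0.007, 0.0, -0.14, 0.0]
9 [-0.005, -0.01, 0.009, 0.0, -0.14, 0.0]
10 [-0.005, -0.01, 0.009, 0.0, -0.14, 0.0]
11 [-0.003, -0.01, 0.01, 0.0, -0.15, 0.0]
12 [-0.002, -0.01, 0.01, 0.0, -0.14, 0.0]
13 [0.0, -0.01, 0.011, 0.0, -0.14, 0.0]
14 [0.001, -0.01, 0.01, 0.0, -0.14, 0.0]
15 [0.002, 0.0, 0.003, 0.0, 0.0, -0.14]
16 [0.003, 0.0, 0.003, 0.0, 0.0, -0.15]
17 [0.002, 0.001, 0.003, 0.0, 0.0, -0.14]
18 [0.002, 0.001, 0.003, 0.0, 0.0, -0.14]
19 [0.002, 0.001, 0.003, 0.0, 0.0, -0.14]
20 [0.001, 0.001, 0.003, 0.0, 0.0, -0.15]
21 [0.002, 0.002, 0.002, 0.0, 0.0, -0.14]
22 [0.001, 0.002, 0.003, 0.0, 0.0, -0.14]
23 [0.001, 0.002, 0.003, 0.0, 0.0, -0.14]
24 [0.001, 0.002, 0.003, 0.0, 0.0, -0.15]
25 [0.0, 0.002, 0.003, 0.0, 0.0, -0.14]
end [ 0.502 -0.335  0.25 ] [ 0.036 -1.569  3.103]<sys>:0: UserWarning: Gimbal lock detected. Setting third angle to zero since it is not possible to uniquely determine all angles.
```

Emit:
{"fn": "servo_tool", "kwargs": {"motion": [{"hand": 0, "translation": [0, -0.039, 0], "turn": [0, 0, 0]}, {"hand": 0, "translation": [0, -0.039, 0], "turn": [0, 0, 0]}, {"hand": 0, "translation": [0, -0.038, 0], "turn": [0, 0, 0]}, {"hand": 0, "translation": [-0.01, -0.01, 0.003], "turn": [0, -0.14, 0]}, {"hand": 0, "translation": [-0.01, -0.01, 0.004], "turn": [0, -0.14, 0]}, {"hand": 0, "translation": [-0.009, -0.01, 0.005], "turn": [0, -0.15, 0]}, {"hand": 0, "translation": [-0.008, -0.01, 0.007], "turn": [0, -0.14, 0]}, {"hand": 0, "translation": [-0.007, -0.01, 0.007], "turn": [0, -0.14, 0]}, {"hand": 0, "translation": [-0.005, -0.01, 0.009], "turn": [0, -0.14, 0]}]}}

```text
time: 13.85
tcp_pos: [0.4177, -0.298, 0.1996]
ee_rot: [-1.57, 0.001, -2.278]
force: [0.1, -0.7, -0.7]
finger_gap: 0.0119
```

Emit:
{"fn": "servo_tool", "kwargs": {"motion": [{"hand": 0, "translation": [-0.005, -0.01, 0.009], "turn": [0, -0.14, 0]}, {"hand": 0, "translation": [-0.003, -0.01, 0.01], "turn": [0, -0.15, 0]}, {"hand": 0, "translation": [-0.002, -0.01, 0.01], "turn": [0, -0.14, 0]}, {"hand": 0, "translation": [0, -0.01, 0.011], "turn": [0, -0.14, 0]}, {"hand": 0, "translation": [0.001, -0.01, 0.01], "turn": [0, -0.14, 0]}, {"hand": 0, "translation": [0.002, 0, 0.003], "turn": [0, 0, -0.14]}, {"hand": 0, "translation": [0.003, 0, 0.003], "turn": [0, 0, -0.15]}, {"hand": 0, "translation": [0.002, 0.001, 0.003], "turn": [0, 0, -0.14]}, {"hand": 0, "translation": [0.002, 0.001, 0.003], "turn": [0, 0, -0.14]}]}}

```text
time: 14.75
tcp_pos: [0.4806, -0.3202, 0.2501]
ee_rot: [-1.564, -0.575, -1.576]
force: [-1.3, -1.3, -0.5]
finger_gap: 0.012
```

Emit:
{"fn": "servo_tool", "kwargs": {"motion": [{"hand": 0, "translation": [0.002, 0.001, 0.003], "turn": [0, 0, -0.14]}, {"hand": 0, "translation": [0.001, 0.001, 0.003], "turn": [0, 0, -0.15]}, {"hand": 0, "translation": [0.002, 0.002, 0.002], "turn": [0, 0, -0.14]}, {"hand": 0, "translation": [0.001, 0.002, 0.003], "turn": [0, 0, -0.14]}, {"hand": 0, "translation": [0.001, 0.002, 0.003], "turn": [0, 0, -0.14]}, {"hand": 0, "translation": [0.001, 0.002, 0.003], "turn": [0, 0, -0.15]}, {"hand": 0, "translation": [0, 0.002, 0.003], "turn": [0, 0, -0.14]}, {"hand": 0, "translation": [0, 0, 0], "turn": [0, 0, 0]}]}}

```text
time: 15.55
tcp_pos: [0.5004, -0.3334, 0.2447]
ee_rot: [2.593, -1.557, 0.55]
force: [-0.1, 0.5, 0.1]
finger_gap: 0.0122
```

Run:
```python
from plan import *
c=snap('side','s4.png'); o=manip.get_obs()
print(np.round(o['tcp_pos'],3),o['finger_gap'],np.round(o['q'],2)); print(np.round(Ro.from_euler('xyz',o['ee_rot']).as_matrix(),3))
```

```text
[ 0.5   -0.334  0.247] 0.012106193466114152 [-0.73  0.76  0.81  2.02  1.21  1.18 -0.93]
[[ 0.007 -0.001  1.   ]
 [ 0.002 -1.    -0.001]
 [ 1.     0.002 -0.007]]
```

View pics/s4.png

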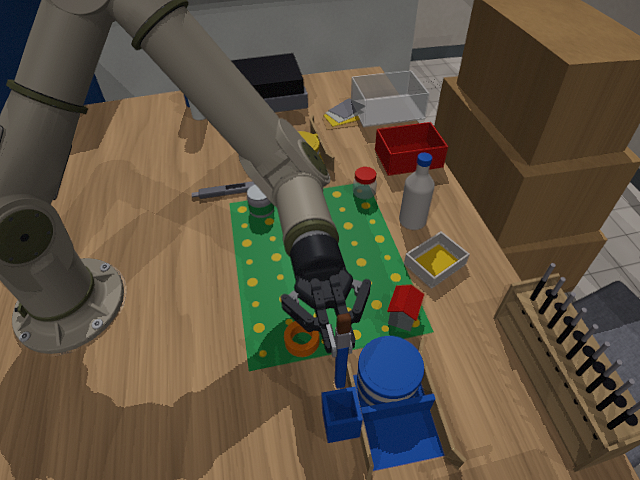

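The brush hangs upright in the grip, with its butt at about (342,386) above the cup opening (342,405). The blue tub stands in its bay. I check the butt position.

Run:
```python
from plan import *
c=load('s4.png'); print(np.round(toz(c,[[341,385]],.147),3))
b=c['frame']; 
e=[0,0,0]
M=np.column_stack([[0,0,1],[0,-1,0],[1,0,0]]).astype(float)
R=Ro.from_euler('xyz',manip.get_obs()['ee_rot']).as_matrix(); p=manip.get_obs()['tcp_pos']
for t in [(.502,-.346,.205),(.502,-.346,.116)]: print(np.round(R.T@(np.array(t)-p),3)); p=np.array(t)
```

```text
[[ 0.501 -0.355  0.147]]
[-0.042  0.012  0.002]
[-0.089 -0.     0.001]
```

Emit:
{"fn": "servo_tool", "kwargs": {"motion": [{"hand": 0, "translation": [0, 0.012, 0.002], "turn": [0, 0, 0]}, {"hand": 0, "translation": [-0.02, 0, 0], "turn": [0, 0, 0]}, {"hand": 0, "translation": [-0.02, 0, 0], "turn": [0, 0, 0]}, {"hand": 0, "translation": [-0.015, 0, 0], "turn": [0, 0, 0]}, {"hand": 0, "translation": [-0.015, 0, 0], "turn": [0, 0, 0]}, {"hand": 0, "translation": [-0.015, 0, 0], "turn": [0, 0, 0]}]}}

```text
time: 16.2
tcp_pos: [0.5021, -0.3484, 0.1659]
ee_rot: [-0.694, -1.559, -2.453]
force: [-0.2, 0.7, -0.3]
finger_gap: 0.0121
```

Emit:
{"fn": "servo_tool", "kwargs": {"motion": [{"hand": 0, "translation": [-0.015, 0, 0], "turn": [0, 0, 0]}, {"hand": 0, "translation": [-0.015, 0, 0], "turn": [0, 0, 0]}, {"hand": 0, "translation": [-0.012, 0, 0], "turn": [0, 0, 0]}, {"hand": 0, "translation": [0, 0, 0], "turn": [0, 0, 0]}]}}

```text
time: 16.6
tcp_pos: [0.502, -0.3476, 0.1221]
ee_rot: [-0.898, -1.564, -2.247]
force: [0.3, 0.8, -0.1]
finger_gap: 0.012
```

Run:
```python
from plan import *
c=snap('side','s5.png')
cv2.imwrite('pics/s5c.png',cv2.resize(c['frame'][280:460,270:450],(540,540),interpolation=3)[:,:,::-1])
```

```text
(no output)
```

View pics/s5c.png

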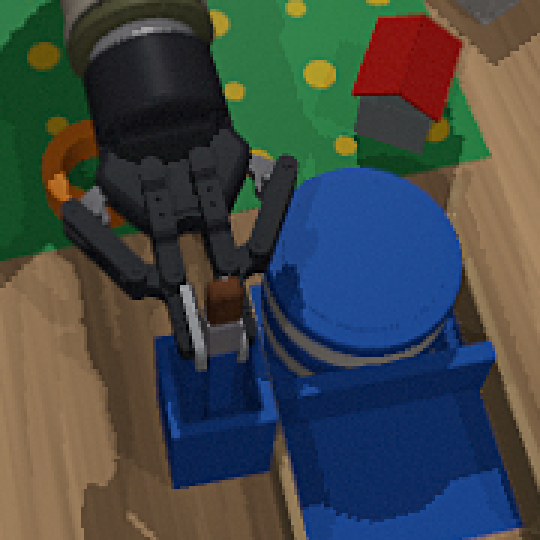

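The brush is inside the cup with its handle down and bristles up. Release and withdraw along +y.

Emit:
{"fn": "servo_tool", "kwargs": {"motion": [{"hand": 0, "translation": [-0.005, 0, 0], "turn": [0, 0, 0]}, {"hand": 0.035, "translation": [0, 0, 0], "turn": [0, 0, 0]}, {"hand": 0.035, "translation": [0, 0, 0], "turn": [0, 0, 0]}, {"hand": 0.035, "translation": [0, 0, 0], "turn": [0, 0, 0]}, {"hand": 0.035, "translation": [0, -0.015, 0], "turn": [0, 0, 0]}, {"hand": 0.035, "translation": [0, -0.02, 0], "turn": [0, 0, 0]}, {"hand": 0.035, "translation": [0, -0.02, 0], "turn": [0, 0, 0]}, {"hand": 0.035, "translation": [0, -0.02, 0], "turn": [0, 0, 0]}, {"hand": 0.035, "translation": [0.03, -0.01, 0], "turn": [0, 0, 0]}, {"hand": 0.035, "translation": [0.04, 0, 0], "turn": [0, 0, 0]}]}}

```text
time: 17.65
tcp_pos: [0.5028, -0.2589, 0.1856]
ee_rot: [-2.779, -1.567, -0.361]
force: [0.7, 0.1, 0.8]
finger_gap: 0.0349
```

Emit:
{"fn": "servo_tool", "kwargs": {"motion": [{"hand": 0.035, "translation": [0.04, -0.01, 0], "turn": [0, 0, 0]}, {"hand": 0.035, "translation": [0.04, -0.01, 0], "turn": [0, 0, 0]}, {"hand": 0.035, "translation": [0.02, -0.01, 0], "turn": [0, 0, 0]}, {"hand": 0.035, "translation": [0, 0, 0], "turn": [0, 0, 0]}, {"hand": 0.035, "translation": [0, 0, 0], "turn": [0, 0, 0]}]}}

```text
time: 18.15
tcp_pos: [0.5019, -0.2314, 0.2861]
ee_rot: [-1.442, -1.568, -1.701]
force: [0.3, 0.0, -0.6]
finger_gap: 0.0352
```

Run:
```python
from plan import *
c=snap('side','s6.png'); s=snap('scene','c6.png')
im=np.zeros((480,800,3),np.uint8)
im[:,:430]=c['frame'][:,210:640][:,:,::-1]
im[:420,430:]=cv2.resize(s['frame'][150:402,180:402],(370,420))[:,:,::-1]
im[:480,430:]=0
im[:,430:800]=s['frame'][:480,180:550][:,:,::-1]
cv2.imwrite('pics/f.png',im); o=manip.get_obs(); print(o['time'],np.round(o['tcp_pos'],3),np.round(o['force'],2))
def lid(c,lo,hi,box,z=.074):
    h=cv2.cvtColor(c['frame'],cv2.COLOR_RGB2HSV); m=cv2.inRange(h,lo,hi); q=np.zeros_like(m); x0,y0,x1,y1=box; q[y0:y1,x0:x1]=m[y0:y1,x0:x1]
    k=max(cv2.findContours(cv2.morphologyEx(q,2,np.ones((5,5))),0,1)[0],key=cv2.contourArea); print(cv2.boundingRect(k),cv2.minEnclosingCircle(toz(c,k[:,0],z)[:,:2].astype(np.float32)))
lid(c,(105,130,40),(125,255,255),(356,330,430,382))
```

```text
18.25 [ 0.501 -0.232  0.286] [ 0.61 -1.53 -0.04]
(358, 336, 66, 46) ((0.5977565050125122, -0.30903634428977966), 0.055310703814029694)
```

The viewer limit is reached, so I check the rest numerically: brush tip by two-view triangulation, yellow lid, and bystander shifts between the first and last pictures.

Run:
```python
from plan import *
c,s,c0,s0=[load(f) for f in('side0.png','scene0.png')][::-1] and (load('s6.png'),load('c6.png'),load('side0.png'),load('scene0.png'))
def blobs(c,lo,hi,box,n=2):
    h=cv2.cvtColor(c['frame'],cv2.COLOR_RGB2HSV); m=cv2.inRange(h,lo,hi); x0,y0,x1,y1=box
    k=sorted(cv2.findContours(m[y0:y1,x0:x1],0,1)[0],key=cv2.contourArea)[::-1][:n]
    return [(np.round(np.array(cv2.minEnclosingCircle(a)[0])+[x0,y0],1).tolist(),cv2.contourArea(a),(np.array(cv2.boundingRect(a))+[x0,y0,0,0]).tolist()) for a in k]
Br=((3,120,30),(13,255,120)) 
print('bristle side',blobs(c,*Br,(300,300,380,420),3)); print('bristle scene',blobs(s,*Br,(220,100,300,190),3))
print('cup side blue',blobs(c,(105,130,40),(125,255,255),(310,300,362,445),2))
for n,col,bs,bc in [('roof',((0,150,60),(6,255,255)),(380,280,430,325),(215,200,250,235)),('jar',((0,150,60),(6,255,255)),(350,160,380,190),(305,285,350,315)),('tape',((6,150,60),(16,255,255)),(275,310,330,360),(285,190,325,220)),('gluecap',((105,130,40),(125,255,255)),(410,148,436,170),(225,215,252,236)),('dishyellow',((20,110,60),(34,255,255)),(405,240,470,285),(195,255,230,285))]:
    for v,a,b,bx in (('side',c0,c,bs),('scene',s0,s,bc)):
        f=lambda q:[(x[0],x[1]) for x in blobs(q,*col,bx,1)]
        print(n,v,f(a),f(b))
h=cv2.cvtColor(s['frame'],cv2.COLOR_RGB2HSV); m=cv2.inRange(h,(20,110,90),(34,255,255)); q=np.zeros_like(m); q[270:400,385:500]=m[270:400,385:500]
q=cv2.morphologyEx(q,2,np.ones((5,5))); k=max(cv2.findContours(q,0,1)[0],key=cv2.contourArea)
print('ylid scene',cv2.boundingRect(k),cv2.minEnclosingCircle(toz(s,k[:,0],.074)[:,:2].astype(np.float32)))
for n,a,b,bx in (('tin',s0,s,(400,230,450,285)),('tin',c0,c,(240,178,280,220)),('knife',s0,s,(450,250,505,292)),('knife',c0,c,(190,180,250,202))):
    d=cv2.absdiff(a['frame'],b['frame'])[bx[1]:bx[3],bx[0]:bx[2]].max(2); print(n,'changed frac',round(float((d>40).mean()),3))
```

```text
bristle side [([343.5, 383.5], 131.0, [338, 376, 12, 16]), ([309.0, 345.5], 48.5, [300, 336, 19, 21]), ([306.0, 331.0], 30.5, [300, 327, 13, 9])]
bristle scene [([261.0, 120.5], 68.0, [257, 100, 8, 42]), ([283.5, 126.0], 26.5, [276, 115, 17, 21]), ([252.0, 134.0], 11.5, [251, 131, 4, 7])]
cup side blue [([342.5, 408.5], 1654.0, [322, 375, 40, 68]), ([361.0, 365.0], 53.0, [358, 352, 4, 27])]
roof side [([405.5, 302.5], 755.5)] [([405.5, 302.5], 758.0)]
roof scene [([233.0, 220.5], 104.0)] [([233.0, 221.5], 111.5)]
jar side [([365.0, 174.5], 266.5)] [([365.0, 174.4], 266.5)]
jar scene [([326.3, 302.0], 523.5)] [([326.3, 302.0], 534.0)]
tape side [([301.4, 338.0], 956.5)] [([301.5, 337.9], 992.0)]
tape scene [([302.7, 205.5], 348.5)] [([302.7, 205.1], 381.5)]
gluecap side [([424.2, 159.4], 150.0)] [([424.2, 159.4], 150.0)]
gluecap scene [([239.4, 226.2], 177.5)] [([239.4, 226.0], 180.0)]
dishyellow side [([436.5, 259.5], 667.0)] [([436.0, 259.5], 666.5)]
dishyellow scene [([211.2, 269.9], 265.5)] [([211.2, 269.9], 266.0)]
ylid scene (414, 280, 86, 100) ((0.5553938746452332, 0.4064728021621704), 0.12281832098960876)
tin changed frac 0.016
tin changed frac 0.051
knife changed frac 0.047
knife changed frac 0.0
```

Run:
```python
from plan import *
c=load('s6.png'); print('bristle centre at z .165',np.round(toz(c,[[343.5,383.5]],.165),3),'tip .184',np.round(toz(c,[[343.5,377]],.184),3))
w=load('w3.png'); print('ytub',np.round(toz(w,[[315,195],[100,195],[529,195],[320,403]],.074),3))
h=cv2.cvtColor(load('c6.png')['frame'],cv2.COLOR_RGB2HSV); s=load('c6.png')
q=cv2.inRange(h,(20,110,150),(34,255,255)); q[:270]=0;q[400:]=0;q[:,:385]=0;q[:,500:]=0
x=cv2.HoughCircles
k=[a for a in cv2.findContours(cv2.morphologyEx(q,2,np.ones((7,7))),0,1)[0] if cv2.contourArea(a)>150]
for a in k: print(cv2.boundingRect(a),cv2.minEnclosingCircle(toz(s,a[:,0],.074)[:,:2].astype(np.float32)))
```

```text
bristle centre at z .165 [[ 0.503 -0.361  0.165]] tip .184 [[ 0.502 -0.36   0.184]]
ytub [[0.561 0.349 0.074]
 [0.508 0.347 0.074]
 [0.613 0.35  0.074]
 [0.564 0.285 0.074]]
(452, 317, 48, 62) ((0.5917413234710693, 0.4489941895008087), 0.06605558097362518)
(415, 282, 65, 46) ((0.5649417638778687, 0.341641366481781), 0.06044023483991623)
```

```bash
python3 -c "
from h import *
print(manip.hand_in(), manip.get_obs()['time'])"
```

```text
the job is handed in; nothing more can be done
the job is handed in; nothing more can be done
```

I slid both tubs home into their own colour's caddy, stood the blue brush in the blue cup with its bristles up, and handed the job in at about 18 s of robot time. I don't know the verdict, because the hand-in reports none.

**Tubs:**

| Tub | Bay | Final push against the wall | Last measured centre | Computed home point |
|---|---|---|---|---|
| Blue | b | 17 N | (0.598, -0.309) | (0.600, -0.307) |
| Yellow | a | 20 N | about (0.562, 0.337) | about (0.565, 0.335) |

**Brush:** after release, its bristles line up with the cup centre to within about 2 mm. This is from one camera and assumes it stands upright.

**Bystanders:** the house, jar, tape, glue bottle and dish moved by at most 1 pixel between the first and last pictures. The tin and knife areas barely changed.

**Checks that failed or disagreed:**
- **Final picture:** I had used up my 12 views, so the last checks were numbers only.
- **Brush from a second camera:** the scene camera gave no clear fix on it.
- **Yellow lid:** two colour fits merged with the yellow caddy and could not be used. A direct wrist-camera reading gave y ≈ 0.349, while the lid's near edge, the arm position and the last scene view gave 0.337 to 0.342. I trusted those and the contact force.

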